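# Pack and wedge a drawplate in its stand

### The job

The drawplate stands loose in its stand: fill the gap between it and the keeper post with as many steel packers from the rack as it needs, standing side by side flat against the plate with their feet on the seat's floor, then push the taper wedge down between packers and keeper until you feel it bite, snug but not rammed. The packers are right when the wedge jams with its tip at least a third of the way down the slot yet clear of the floor. Leave the bottle, the white tablet and the wooden clamp alone, and finish still holding the wedge down tight so that I can draw wire through the plate.

Things in the scene. Friction and masses are not known exactly. Their poses are not given: they have to be found in the camera images.
- stand: grey cast drawplate stand fixed to the bench, 136 x 160 mm, base plate 14 mm thick. Origin at the centre of its underside; x across the slot from keeper to cheek, y along the slot, z up. The slot lies between the leaning cheek and the upright keeper, so it is wider at the top
- seat_corner (a point): middle of the line where the seat's floor meets the cheek's face, 12 mm in x and 20 mm in z from the stand's origin; axes as the stand's. The seat leans back 9.46 deg (1 in 6): the cheek's face rises from here along (0.164, 0, 0.986) to 81 mm over the bench; the floor, square to it, rises along (-0.986, 0, 0.164) to the keeper
- cheek: the open upright frame of the stand, part of it, against which the plate leans; same frame as the stand
- keeper: fixed steel post opposite the cheek, 44 mm wide (y), top 81 mm over the bench, its upper edge chamfered 4 mm as a lead-in; axes as the stand's. Origin 14 mm over the bench, in the plane of its upright face (looks to +x, at the plate). That face lies 17.8 to 22.9 mm in x from seat_corner, different each time: one packer is right below about 20.3 mm, two above; from 19.5 to 21.2 mm either works
- drawplate: loose dark steel drawplate with rows of holes, 10 mm thick, 130 mm long (y), 62 mm high, 0.5 kg, on its long edge in the seat, leaning 9.46 deg back on the cheek. Origin in the middle of its lower edge; its axes are parallel to the stand's when it lies in the seat (z vertical, not along the plate)
- plate_lean (a point): same point as the drawplate's origin, but z runs up along the leaning plate and x across its thickness towards the cheek
- rack: fixed wooden block 166 x 54 x 40 mm with four grooves, their floor 12 mm over the bench. Origin under its middle; x along the row, y along the grooves. Packers stand at x = 0, 34 and 68 mm, the wedge at x = -60 mm; packer grooves are 5 mm wide, 25.6 mm long, 28 mm deep
- packer_1: loose flat bright steel strip 4 mm thick (x), 24 mm wide (y), 106 mm long (z), its upper end rounded (radius 12 mm, straight edges up to z = 94 mm), 0.08 kg, upright in the rack, 78 mm standing out. Origin at the centre of its lower end. Take it near z = 84 mm by its two edges, closing along its y. The three packers are alike
- packer_2: as packer_1
- packer_3: as packer_1
- wedge: loose bright steel taper wedge, 30 mm wide (y), 120 mm long (z), 0.25-0.45 kg, upright in the rack, tip down. Origin at the centre of its 8 mm thick end. Back face upright at x = -4 mm, goes against the keeper; the +x face slopes out 1 in 6 like the seat to 22 mm at z = 84 mm, straight above. In the slot its axes are parallel to the stand's. Each packer makes it jam 24 mm higher; friction about 0.6
- wedge_tip (a point): lower edge of the wedge's back face: x = -4 mm, z = 0 in the wedge's frame
- wedge_grip (a point): middle of the wedge's head, x = 7 mm, z = 106 mm in the wedge's frame: grip here, closing along the wedge's y (30 mm)
- flux_bottle: translucent bottle, 46 mm across, 102 mm high, bystander; origin at the centre of its underside
- borax_cone: white round tablet, 43 mm across, 15 mm high, bystander; origin at the centre of its underside
- ring_clamp: turned wooden ring clamp, 114 x 25 x 22 mm, lying on its side, bystander; origin at the centre of its underside

How it is judged:
On the way, in this order (a step that is already met when the one before it is completed fails the run):
1. at least one packer stands in the slot with its foot on the seat's floor (((x of packer_1 in the frame of stand between -0.012 and 0.006 m and y of packer_1 in the frame of stand between -0.03 and 0.03 m and z of packer_1 in the frame of stand below 0.029 m and angle between the z axis of packer_1 and the z axis of plate_lean, either way round below 0.12 rad) or (x of packer_2 in the frame of stand between -0.012 and 0.006 m and y of packer_2 in the frame of stand between -0.03 and 0.03 m and z of packer_2 in the frame of stand below 0.029 m and angle between the z axis of packer_2 and the z axis of plate_lean, either way round below 0.12 rad) or (x of packer_3 in the frame of stand between -0.012 and 0.006 m and y of packer_3 in the frame of stand between -0.03 and 0.03 m and z of packer_3 in the frame of stand below 0.029 m and angle between the z axis of packer_3 and the z axis of plate_lean, either way round below 0.12 rad))), for 0.2 s.
2. the wedge's tip is down in the slot between keeper and cheek (z of wedge_tip in the frame of stand below 0.0615 m and x of wedge_tip in the frame of keeper above -0.003 m and x of wedge_tip in the frame of stand below 0.01 m and y of wedge_tip in the frame of stand between -0.02 and 0.02 m), for 0.1 s.
At the end, for the whole second after the job is handed in: Robot still presses the wedge (>2 N); wedge on keeper and plate on cheek >3 N, all at rest; wedge upright against the keeper, tip 20 mm or more below the keeper's top and 2 mm or more off the seat's floor; one packer or more seated, none lying about the stand; plate in its seat (((x of packer_1 in the frame of stand between -0.012 and 0.006 m and y of packer_1 in the frame of stand between -0.03 and 0.03 m and z of packer_1 in the frame of stand below 0.029 m and angle between the z axis of packer_1 and the z axis of plate_lean, either way round below 0.12 rad) or (x of packer_2 in the frame of stand between -0.012 and 0.006 m and y of packer_2 in the frame of stand between -0.03 and 0.03 m and z of packer_2 in the frame of stand below 0.029 m and angle between the z axis of packer_2 and the z axis of plate_lean, either way round below 0.12 rad) or (x of packer_3 in the frame of stand between -0.012 and 0.006 m and y of packer_3 in the frame of stand between -0.03 and 0.03 m and z of packer_3 in the frame of stand below 0.029 m and angle between the z axis of packer_3 and the z axis of plate_lean, either way round below 0.12 rad)) and ((x of packer_1 in the frame of stand between -0.012 and 0.006 m and y of packer_1 in the frame of stand between -0.03 and 0.03 m and z of packer_1 in the frame of stand below 0.029 m and angle between the z axis of packer_1 and the z axis of plate_lean, either way round below 0.12 rad) or distance between packer_1 and stand above 0.1 m) and ((x of packer_2 in the frame of stand between -0.012 and 0.006 m and y of packer_2 in the frame of stand between -0.03 and 0.03 m and z of packer_2 in the frame of stand below 0.029 m and angle between the z axis of packer_2 and the z axis of plate_lean, either way round below 0.12 rad) or distance between packer_2 and stand above 0.1 m) and ((x of packer_3 in the frame of stand between -0.012 and 0.006 m and y of packer_3 in the frame of stand between -0.03 and 0.03 m and z of packer_3 in the frame of stand below 0.029 m and angle between the z axis of packer_3 and the z axis of plate_lean, either way round below 0.12 rad) or distance between packer_3 and stand above 0.1 m) and z of wedge_tip in the frame of stand between 0.0252 and 0.0615 m and x of wedge_tip in the frame of keeper between -0.003 and 0.004 m and y of wedge_tip in the frame of keeper between -0.015 and 0.015 m and angle between the z axis of wedge and the z axis of stand, either way round below 0.09 rad and angle between the x axis of wedge and the x axis of stand, either way round below 0.15 rad and contact force between wedge and keeper above 3 N and contact force between drawplate and cheek above 3 N and contact force between the fingers and wedge above 2 N and angle between the z axis of drawplate and the z axis of stand, either way round below 0.07 rad and z of drawplate in the frame of stand below 0.026 m and linear speed of each of wedge, drawplate below 0.01 m/s); the arm keeps its last pose, push and grip.
It fails at once if the bottle, the white tablet or the wooden clamp is pushed more than 20 mm (distance of any of flux_bottle, borax_cone, ring_clamp from where it was at the start of the episode above 0.02 m).
It fails at once if the drawplate is knocked more than 15 mm from its place in the seat (distance of drawplate from where it was at the start of the episode above 0.015 m).
It fails at once if the wedge is rammed: more than 80 N against the keeper (contact force between wedge and keeper above 80 N).
It also fails if it takes over 64 s, if anything falls off the work surface, if the arm or the gripper's body presses on something with over 40 N, if the wrist force passes 120 N, or if a joint passes its speed limit or range.

### The arm

A 6-joint arm with a two-finger parallel gripper is mounted at the origin on a cart in front of the work surface, level with it; the furniture and walls round the work are solid. World frame = base frame: x ahead of the robot, y to its left, z up, the work surface at z = 0. Lengths are in m, angles in rad, forces in N, time in s.
With the tool pointing down it reaches from about 0.275 to 0.75 m from the base axis. Payload 10.2 kg.
Tool frame: the origin (TCP) lies midway between the tips of the shut fingers; the grasp point (between the pads) lies 19 mm behind it; z points along the fingers, y is the line along which they close (so a half turn about z gives the same grasp; the last joint's range is limited). The gripper opens to 88 mm and grips with 3 to 60 N. Pads are 18 mm wide; open, the fingers measure 123 mm over their backs; the gripper's body (75 mm by 187 mm) begins 45 mm behind the grasp point.
Start: joints at [-1.565, 0.313, 1.498, -0, 1.331, -0.223], TCP at [0.119, -0.511, 0.239] pointing down, gripper open.
Joint ranges: [-2.94, 2.94], [-0.97, 2.17], [0.19, 2.56], [-1.23, 4.37], [0.02, 3.11], [-2.88, 2.88]. Speed limits (rad/s): [2.39, 2.39, 3.01, 3.14, 3.14, 3.14].

### API

Orientations are given as a unit quaternion [w, x, y, z].
In Python, from bench import env gives the robot as it stands.
- The arm moves only by the shell command python3 -m creep 'ROWS' [FORCE]. ROWS is JSON, a list of rows, each an object with "grip": the finger opening in m, from 0 to 0.0881; "dp": the shift along the tool's x, y, z in m, a list of three; "roll": the turn about the tool's z in degrees. A call has 1 to 20 rows; each row shifts and turns the commanded pose from where the row before left it, along the tool's axes as they then stand; what a row does not reach is not made up. A row lasts 1/12 s, in which the tool goes at most 41.7 mm and 7.16 degrees, less where a joint would pass 70% of its speed; a pose out of reach is approached as far as the arm can. A call is refused whole if a number of a shift passes 0.0417 or a number of a turn 7.16, either way. A call with a gripper value outside its range is refused whole. The fingers move at their own pace and stop on an object; FORCE is the grip in N (left out, the last holds). Time passes only in rows, so rows that do not move let the fingers close. It gives the time, the measured TCP pose, the force, the opening and the grip force at its end, in the units of the state.
- env.get_state(): the state, without advancing time (a new reading comes with each control period).
- env.capture(name): name is "side" or "top" or "wrist"; returns a dict with "pixels" (420x560x3 uint8, red, green, blue), "fx", "fy", "cx", "cy" (pixels), "k1" (the pictures are not rectified: a ray, as slopes to the right and down, at radius r is drawn at 1 + k1 r^2 times it, then the intrinsics apply), "T" (4x4, takes a point from camera to world coordinates); the wrist camera has in their place "mount" (4x4, takes a point from camera to tool coordinates, whose origin is the TCP and whose axes are the flange's). Camera axes: x right, y down, z forward; pixel columns grow to the right and rows downward; lengths in m; the calibration is good to about 2 mm. A picture is of the moment at which its call begins: read the wrist's pose just before it. There is no depth.
- env.sign_off(): hands the job in; it is judged then, once.
The state is a dict: "time": time; "joint_positions": joint angles; "qvel": joint speeds; "joint_torque": joint torques, N m; "position": TCP position; "orientation": TCP orientation; "force": force on the tool from outside, world axes, zero at the start; "torque": the same for the moment, N m; "opening": opening from 0.0 (shut) to 1.0 (fully open); "finger_force": force on a finger pad.
Only numpy, scipy, OpenCV 4.12 (cv2) and the standard library are available. Lean on these libraries where they do the work, as an engineer would, in place of code of your own. Each camera call takes 0.05 s, during which the arm holds its last target. There are 200 camera calls.

## Working session

There is one attempt and no reset: what is moved stays moved. The work goes in short steps, Python scripts to look and compute and a shell command to move; the robot and the scene stay as the last step left them, time stands still between calls to the robot, and variables do not carry over. Pictures are saved under pics/ and viewed, at most 10 in all, crops included, and the job is handed in when it is done.

```bash
ls; mkdir -p pics; cat > h.py <<'E'
import numpy as np, cv2
from scipy.spatial.transform import Rotation as R
from bench import env
def cap(name,fn):
    s=env.get_state(); c=env.capture(name)
    cv2.imwrite('pics/'+fn+'.png',c['pixels'][:,:,::-1])
    if name=='wrist':
        q=s['orientation'];T=np.eye(4);T[:3,:3]=R.from_quat([q[1],q[2],q[3],q[0]]).as_matrix();T[:3,3]=s['position']
        c['T']=T@np.array(c['mount'])
    np.savez('pics/'+fn+'.npz',**{k:np.array(v) for k,v in c.items() if k!='mount' and k!='pixels'})
    return c
def ray(c,u,v):
    d=np.array([(u-c['cx'])/c['fx'],(v-c['cy'])/c['fy']]);p=d.copy()
    for _ in range(20): p=d/(1+c['k1']*(p@p))
    T=np.array(c['T']);return T[:3,3],T[:3,:3]@np.array([p[0],p[1],1])
def onz(c,u,v,z):
    o,d=ray(c,u,v);return o+d*(z-o[2])/d[2]
def proj(c,P):
    T=np.array(c['T']);q=(np.asarray(P)-T[:3,3])@T[:3,:3];p=q[...,:2]/q[...,2:];r=(p**2).sum(-1,keepdims=True)
    p=p*(1+c['k1']*r);return p*[c['fx'],c['fy']]+[c['cx'],c['cy']]
def ld(fn): return {k:v for k,v in np.load('pics/'+fn+'.npz').items()}
E
python3 - <<'E'
from h import *
a=cap('top','t0');b=cap('side','s0')
for c in (a,b): print(c['fx'],c['cx'],c['cy'],c['k1'],np.round(c['T'],3).tolist())
print(env.get_state())
E
```

```text
pics
472.0266354314242 280.9658359170783 203.8462305098147 0.05286527202471605 [[0.133, -0.97, 0.203, 0.364], [-0.991, -0.129, 0.03, -0.074], [-0.003, -0.205, -0.979, 0.924], [0.0, 0.0, 0.0, 1.0]]
444.99141879777955 278.96434058038056 207.5864617516613 -0.02039859308415563 [[-0.028, -0.614, 0.789, -0.213], [-1.0, 0.018, -0.021, -0.059], [-0.001, -0.789, -0.614, 0.695], [0.0, 0.0, 0.0, 1.0]]
{'time': 0.1, 'joint_positions': array([-1.56540086e+00,  3.13396922e-01,  1.49834591e+00,  4.37610182e-05,
        1.33098726e+00, -2.23387987e-01]), 'qvel': array([ 0.0005016 , -0.00072392, -0.00089042, -0.00094102,  0.00014164,
       -0.0011056 ]), 'joint_torque': array([ 2.61677822e-03, -4.02814507e+01, -2.52648067e+01,  6.96182996e-02,
        3.42777476e-02, -5.77691503e-05]), 'position': array([ 0.1190699 , -0.51110336,  0.23822255]), 'orientation': array([-5.63028735e-04,  9.93464832e-01,  1.14137217e-01,  8.29904752e-05]), 'force': array([ 0.74755132,  0.22755622, -0.24288407]), 'torque': array([0.00073879, 0.03153244, 0.02449775]), 'finger_force': 0.0, 'opening': 1.0007806416248595}
```

View pics/t0.png

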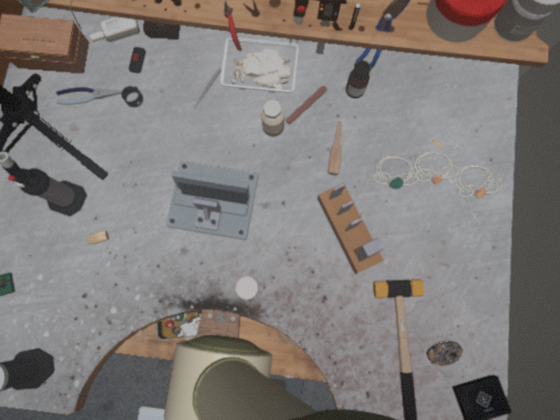

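View pics/s0.png

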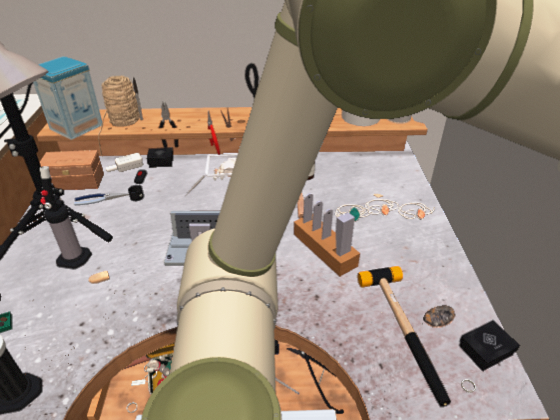

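The top view shows the stand around (212,200), the rack from (328,190) to (370,268) with its wedge near (370,248), the bottle at (272,116), the tablet at (247,287) and the clamp at (335,148). I'll enlarge the work area.

```bash
python3 - <<'E'
import cv2
i=cv2.imread('pics/t0.png')[150:280,155:395]
cv2.imwrite('pics/t0c.png',cv2.resize(i,None,fx=3.333,fy=3.333,interpolation=cv2.INTER_CUBIC))
E
```

```text
(no output)
```

View pics/t0c.png

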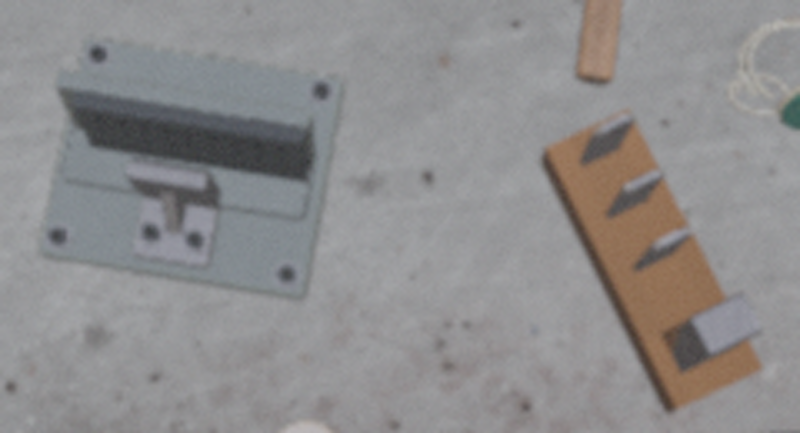

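```bash
cat > m.py <<'E'
from h import *
from scipy.optimize import least_squares
c=ld('t0'); f=lambda L:np.array([[155+x/3.3333,150+y/3.3333] for x,y in L])
def fit(obj,pix,x0):
    def res(p):
        r=R.from_euler('z',p[2]).as_matrix();return (proj(c,np.array(obj)@r.T+[p[0],p[1],0])-pix).ravel()
    s=least_squares(res,x0);print(np.round(s.x,4),np.degrees(s.x[2]),np.round(s.fun,1));return s.x
st=fit([[.068,.08,.014],[.068,-.08,.014],[-.068,-.08,.014],[-.068,.08,.014]],f([(82,38),(343,78),(303,298),(40,255)]),[.4,.1,0])
rk=fit([[.083,.027,.04],[.083,-.027,.04],[-.083,-.027,.04],[-.083,.027,.04]],f([(545,152),(628,110),(760,370),(672,408)]),[.4,-.2,.5])
def pt(p,l): r=R.from_euler('z',p[2]).as_matrix();return r@np.array(l)+[p[0],p[1],0]
if __name__=='__main__':
    for x in(.068,.034,0,-.06): print('pk',x,np.round(pt(rk,[x,0,0]),4))
    print('seat',np.round(pt(st,[.012,0,.02]),4))
    inv=lambda p,l:R.from_euler('z',-p[2]).as_matrix()@(np.array(l)-[p[0],p[1],0])
    # keeper top edge (after chamfer back 4mm) and keeper top outline
    for q in f([(128,162),(133,188),(213,172),(208,198),(205,190)]): print(np.round(inv(st,onz(c,*q,.081)),4))
    s=env.get_state();print(R.from_quat(np.roll(s['orientation'],-1)).as_matrix().round(3))
    for q in [(272,122),(247,287)]: print(np.round(onz(c,*q,.0),3))
    print(np.round(onz(c,335,148,.022),3),np.round(onz(c,307,104,.01),3))
E
python3 m.py
```

```text
[ 0.5434  0.0886 -0.0241] -1.382910297972952 [ 0.  -0.6  0.5 -0.5  0.8  0.4 -1.4  0.6]
[ 0.5199 -0.1823  0.5676] 32.521234913866 [-0.5 -1.3 -0.2 -0.2  0.1  0.2  0.5  1.1]
pk 0.068 [ 0.5772 -0.1458  0.    ]
pk 0.034 [ 0.5486 -0.164   0.    ]
pk 0 [ 0.5199 -0.1823  0.    ]
pk -0.06 [ 0.4693 -0.2146  0.    ]
seat [0.5554 0.0883 0.02  ]
[-0.0165  0.0228  0.081 ]
[-0.0304  0.0173  0.081 ]
[-0.0148 -0.0242  0.081 ]
[-0.0295 -0.0241  0.081 ]
[-0.0253 -0.0217  0.081 ]
[[ 0.974  0.227  0.   ]
 [ 0.227 -0.974  0.001]
 [ 0.    -0.001 -1.   ]]
[ 0.725 -0.004  0.   ]
[ 0.385 -0.003  0.   ]
[ 0.679 -0.138  0.022] [ 0.77  -0.071  0.01 ]
```

```bash
python3 -m creep '[{"dp":[0.0275,-0.0244,0],"roll":0,"grip":0.088},{"dp":[0.0275,-0.0244,0],"roll":0,"grip":0.088},{"dp":[0.0275,-0.0244,0],"roll":0,"grip":0.088},{"dp":[0.0275,-0.0244,0],"roll":0,"grip":0.088},{"dp":[0.0275,-0.0244,0],"roll":0,"grip":0.088},{"dp":[0.0275,-0.0244,0],"roll":0,"grip":0.088},{"dp":[0.0275,-0.0244,0],"roll":0,"grip":0.088},{"dp":[0.0275,-0.0244,0],"roll":0,"grip":0.088},{"dp":[0.0275,-0.0244,0],"roll":0,"grip":0.088},{"dp":[0.0275,-0.0244,0],"roll":0,"grip":0.088},{"dp":[0.0275,-0.0244,0],"roll":0,"grip":0.088},{"dp":[0.0275,-0.0244,0],"roll":0,"grip":0.088},{"dp":[0.0275,-0.0244,0],"roll":0,"grip":0.088},{"dp":[0.0275,-0.0244,0],"roll":0,"grip":0.088},{"dp":[0.0275,-0.0244,0],"roll":0,"grip":0.088},{"dp":[0.0275,-0.0244,0],"roll":0,"grip":0.088},{"dp":[0.0275,-0.0244,0],"roll":0,"grip":0.088},{"dp":[0.0275,-0.0244,0],"roll":0,"grip":0.088},{"dp":[0.0275,-0.0244,0],"roll":0,"grip":0.088}]'
python3 -m creep '[{"dp":[0,0,0],"roll":7.15,"grip":0.088},{"dp":[0,0,0],"roll":7.15,"grip":0.088},{"dp":[0,0,0],"roll":0,"grip":0.088},{"dp":[0,0,0],"roll":0,"grip":0.088}]'
python3 - <<'E'
from h import *
print(np.array(env.capture('wrist')['mount']).round(3).tolist());c=cap('wrist','w1');print(np.array(c['T']).round(3).tolist(),c['fx'])
E
```

```text
time: 1.68
position: [0.5234, 0.0606, 0.2384]
orientation: [-0.0, 0.993, 0.114, -0.0]
force: [0.3, 0.2, 0.4]
opening: 1.001
finger_force: 0.0
time: 2.02
position: [0.5226, 0.0587, 0.2384]
orientation: [-0.0, 1.0, -0.009, -0.0]
force: [-0.8, 0.6, 0.6]
opening: 0.998
finger_force: 0.0
[[-0.0, -0.952, -0.306, 0.081], [1.0, -0.0, -0.0, -0.001], [0.0, -0.306, 0.952, -0.146], [0.0, 0.0, 0.0, 1.0]]
[[-0.017, -0.952, -0.306, 0.604], [-1.0, 0.016, 0.005, 0.058], [-0.0, 0.306, -0.952, 0.385], [0.0, 0.0, 0.0, 1.0]] 291.359975462774
```

View pics/w1.png

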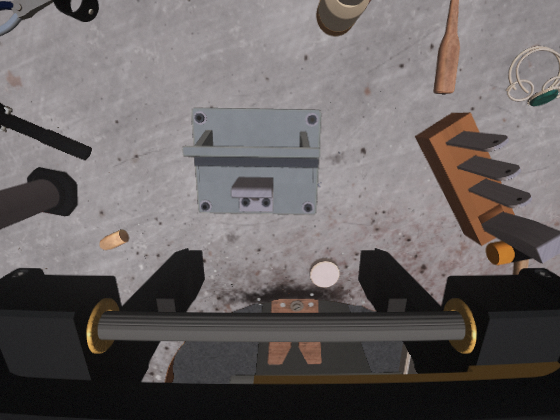

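The wrist view shows the stand from (193,107) to (318,213), the keeper near (252,188) and the plate edge-on near (252,150). I'll take an enlarged crop to measure from.

```bash
python3 - <<'E'
import cv2
i=cv2.imread('pics/w1.png')[100:220,180:340]
cv2.imwrite('pics/w1c.png',cv2.resize(i,None,fx=5,fy=5,interpolation=cv2.INTER_CUBIC))
E
```

```text
(no output)
```

View pics/w1c.png

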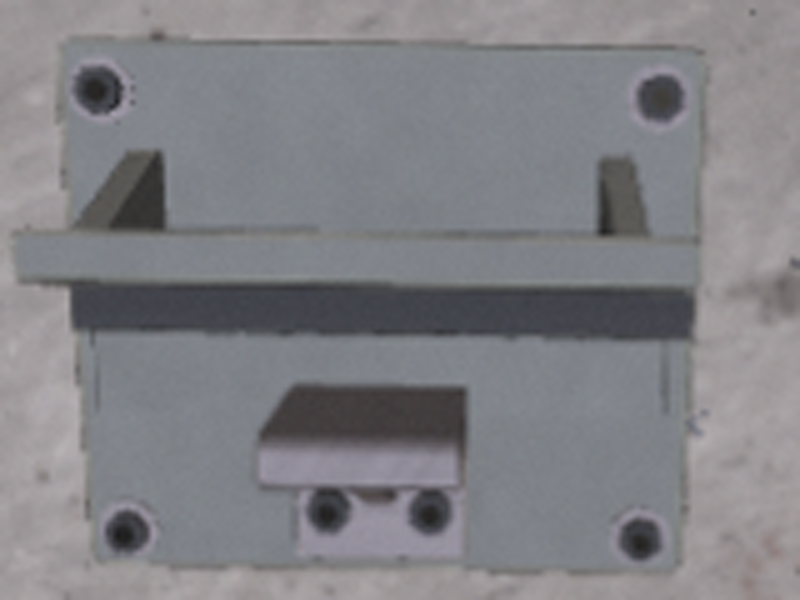

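```bash
cat > m2.py <<'E'
from h import *
from scipy.optimize import least_squares
c=ld('w1'); f=lambda L:np.array([[180+x/5,100+y/5] for x,y in L])
obj=np.array([[.068,.08,.014],[.068,-.08,.014],[-.068,-.08,.014],[-.068,.08,.014]])
pix=f([(64,38),(704,48),(680,570),(97,562)])
def W(p,o): return np.array(o)@R.from_euler('z',p[2]).as_matrix().T+[p[0],p[1],p[3]]
s=least_squares(lambda p:(proj(c,W(p,obj))-pix).ravel(),[.54,.09,0,0]);p=s.x
print(np.round(p,4),np.degrees(p[2]),np.round(s.fun,2))
g=lambda o:((proj(c,W(p,[o]))[0]-[180,100])*5).round(0)
print('cheek top front',g([.012+.061/6,0,.081]),'plate front top',g([.0123,0,.0828]),'plate cheekside top',g([.0222,0,.0812]))
for D in(.018,.019,.02,.021,.022,.023):
    x=.012-D;print(D,'chamTop',g([x-.004,0,.081]),'chamBot',g([x,0,.077]),'faceBot',g([x,0,.02+D/6]),'L/R',g([x-.004,.022,.081]),g([x-.004,-.022,.081]))
print('seat',W(p,[[.012,0,.02]]))
E
python3 m2.py
```

```text
[ 0.5457  0.0904 -0.033  -0.0087] -1.8882872354040228 [-0.47  0.36  0.55  0.12 -0.18 -0.2   0.11 -0.34]
cheek top front [360. 262.] plate front top [360. 309.] plate cheekside top [360. 261.]
0.018 chamTop [362. 410.] chamBot [364. 388.] faceBot [383. 346.] L/R [262. 409.] [463. 412.]
0.019 chamTop [362. 415.] chamBot [364. 393.] faceBot [383. 350.] L/R [262. 413.] [463. 416.]
0.02 chamTop [362. 419.] chamBot [364. 397.] faceBot [383. 354.] L/R [262. 418.] [463. 420.]
0.021 chamTop [362. 423.] chamBot [364. 402.] faceBot [383. 358.] L/R [262. 422.] [463. 425.]
0.022 chamTop [362. 428.] chamBot [364. 406.] faceBot [383. 362.] L/R [262. 426.] [463. 429.]
0.023 chamTop [362. 432.] chamBot [364. 411.] faceBot [383. 366.] L/R [262. 431.] [463. 434.]
seat [[0.5577307  0.08998871 0.01128414]]
```

```bash
cat >> m2.py <<'E'
print('--- 6dof')
rows=[([.0222,.0,.081],284.5),([.0123,0,.0828],334)]
def W6(q,o): return np.array(o)@R.from_rotvec(q[:3]).as_matrix().T+q[3:]
def res(q):
    a=(proj(c,W6(q,obj))-pix).ravel()
    pl=proj(c,W6(q,[[.0123,.065,.0828],[.0123,-.065,.0828],[.0222,0,.0812]]))
    b=(pl-f([(72,329),(694,339),(360,285)]))
    return np.r_[a,b[:2].ravel(),b[2,1]]
s=least_squares(res,[0,0,-.03,.545,.09,0]);q=s.x;print(np.round(q,4),np.round(s.fun*5,1))
g=lambda o:((proj(c,W6(q,[o]))[0]-[180,100])*5).round(0)
for D in(.018,.019,.02,.021,.022,.023):
    x=.012-D;print(D,'chamTop',g([x-.004,0,.081]),'chamBot',g([x,0,.077]),'faceBot',g([x,0,.02+D/6]),'L/R',g([x-.004,.022,.081]),g([x-.004,-.022,.081]))
E
python3 m2.py | sed -n '/---/,$p'
```

```text
--- 6dof
[ 0.0581 -0.0549 -0.041   0.5459  0.0898 -0.0062] [-6.4  1.3 10.8  5.6 -1.5 -4.5  0.2  2.2  2.7 -0.1 -5.5 -3.3 -1. ]
0.018 chamTop [385. 431.] chamBot [386. 408.] faceBot [390. 351.] L/R [284. 430.] [486. 432.]
0.019 chamTop [385. 435.] chamBot [386. 413.] faceBot [390. 355.] L/R [284. 434.] [486. 436.]
0.02 chamTop [385. 440.] chamBot [386. 417.] faceBot [390. 359.] L/R [284. 439.] [486. 440.]
0.021 chamTop [385. 444.] chamBot [386. 421.] faceBot [390. 363.] L/R [284. 443.] [486. 445.]
0.022 chamTop [385. 448.] chamBot [386. 426.] faceBot [390. 367.] L/R [285. 448.] [486. 449.]
0.023 chamTop [386. 453.] chamBot [386. 430.] faceBot [390. 371.] L/R [285. 452.] [486. 453.]
```

```bash
python3 - <<'E'
import cv2
i=cv2.imread('pics/w1.png').astype(int)
for r in range(172,202): print(r,(r+.5-100)*5,i[r,242:268].mean(0).round(0))
E
```

```text
172 362.5 [137. 131. 127.]
173 367.5 [138. 131. 127.]
174 372.5 [138. 132. 128.]
175 377.5 [137. 131. 127.]
176 382.5 [127. 122. 119.]
177 387.5 [87. 84. 86.]
178 392.5 [63. 62. 67.]
179 397.5 [63. 62. 67.]
180 402.5 [62. 62. 67.]
181 407.5 [63. 62. 67.]
182 412.5 [62. 61. 66.]
183 417.5 [62. 61. 66.]
184 422.5 [63. 62. 67.]
185 427.5 [63. 61. 67.]
186 432.5 [62. 61. 66.]
187 437.5 [74. 72. 77.]
188 442.5 [93. 88. 93.]
189 447.5 [114. 106. 111.]
190 452.5 [135. 124. 129.]
191 457.5 [150. 138. 143.]
192 462.5 [154. 141. 146.]
193 467.5 [154. 142. 146.]
194 472.5 [153. 140. 145.]
195 477.5 [154. 141. 146.]
196 482.5 [153. 141. 145.]
197 487.5 [106.  99. 103.]
198 492.5 [85. 80. 84.]
199 497.5 [90. 84. 88.]
200 502.5 [99. 91. 94.]
201 507.5 [100.  92.  95.]
```

The shading shows the chamfer ramp from crop row 435 to row 457. That puts the keeper about 22 mm from the seat corner, so it needs two packers. I'll move over the first packer.

```bash
python3 -m creep '[{"dp":[0.0073,0.0254,0.0038],"roll":0,"grip":0.06},{"dp":[0.0073,0.0254,0.0038],"roll":0,"grip":0.06},{"dp":[0.0073,0.0254,0.0038],"roll":0,"grip":0.06},{"dp":[0.0073,0.0254,0.0038],"roll":0,"grip":0.06},{"dp":[0.0073,0.0254,0.0038],"roll":0,"grip":0.06},{"dp":[0.0073,0.0254,0.0038],"roll":0,"grip":0.06},{"dp":[0.0073,0.0254,0.0038],"roll":0,"grip":0.06},{"dp":[0.0073,0.0254,0.0038],"roll":0,"grip":0.06},{"dp":[0,0,0],"roll":-6.7,"grip":0.06},{"dp":[0,0,0],"roll":-6.7,"grip":0.06},{"dp":[0,0,0],"roll":-6.7,"grip":0.06},{"dp":[0,0,0],"roll":-6.7,"grip":0.06},{"dp":[0,0,0],"roll":-6.7,"grip":0.06},{"dp":[0,0,0],"roll":0,"grip":0.06},{"dp":[0,0,0],"roll":0,"grip":0.06}]'
python3 - <<'E'
from h import *
c=cap('wrist','w2')
i=cv2.imread('pics/w2.png')[140:420,80:480];cv2.imwrite('pics/w2c.png',cv2.resize(i,None,fx=2,fy=2,interpolation=cv2.INTER_CUBIC))
print(env.get_state()['joint_positions'])
E
```

```text
time: 3.37
position: [0.5768, -0.1459, 0.2084]
orientation: [-0.0, 0.961, 0.277, 0.0]
force: [-0.5, -0.4, -0.3]
opening: 0.682
finger_force: 0.0
[-4.44460196e-01  4.90240118e-01  1.32029501e+00  2.42518474e-05
  1.33105253e+00  5.65372872e-01]
```

View pics/w2c.png

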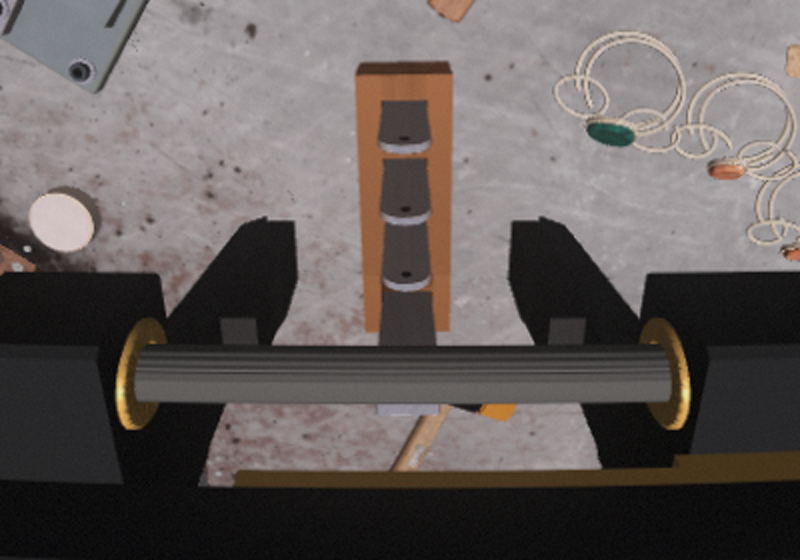

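```bash
python3 - <<'E'
from h import *
c=ld('w2')
P=[onz(c,80+x/2,140+y/2,.118) for x,y in[(404,149),(406,218),(407,286)]]
print(np.round(P,4)); d=P[0]-P[2];print(np.degrees(np.arctan2(d[1],d[0])),np.hypot(*d[:2]))
Q=[onz(c,80+x/2,140+y/2,.04) for x,y in[(358,75),(450,75),(450,332),(365,332)]];print(np.round(Q,4),np.round(np.mean(Q,0),4))
for a,b in((1,2),(0,3)):
    d=Q[a]-Q[b];print(np.degrees(np.arctan2(d[1],d[0])),np.hypot(*d[:2]))
print(proj(c,np.array([[.5768,-.1459,.118]]))*2-[160,280])
E
```

```text
[[ 0.5782 -0.1459  0.118 ]
 [ 0.5512 -0.164   0.118 ]
 [ 0.522  -0.1829  0.118 ]]
33.41050350092183 0.06728555977523003
[[ 0.5787 -0.1161  0.04  ]
 [ 0.6056 -0.1587  0.04  ]
 [ 0.4673 -0.2508  0.04  ]
 [ 0.4385 -0.2049  0.04  ]] [ 0.5225 -0.1826  0.04  ]
33.65297167357149 0.16610323252761292
32.33274680769529 0.1660245160667722
[[402.28310841 151.63085768]]
```

```bash
python3 -m creep '[{"dp":[0.001,0,0.02],"roll":-1,"grip":0.06},{"dp":[0,0,0.025],"roll":0,"grip":0.06},{"dp":[0,0,0.025],"roll":0,"grip":0.06},{"dp":[0,0,0.025],"roll":0,"grip":0.06},{"dp":[0,0,0.025],"roll":0,"grip":0.06},{"dp":[0,0,0.0115],"roll":0,"grip":0.06},{"dp":[0,0,0],"roll":0,"grip":0.06},{"dp":[0,0,0],"roll":0,"grip":0.015},{"dp":[0,0,0],"roll":0,"grip":0.015},{"dp":[0,0,0],"roll":0,"grip":0.015},{"dp":[0,0,0],"roll":0,"grip":0.015},{"dp":[0,0,0],"roll":0,"grip":0.015}]' 20
```

```text
time: 4.42
position: [0.5781, -0.1452, 0.0776]
orientation: [0.0, 0.958, 0.287, 0.001]
force: [0.4, 0.3, -0.1]
opening: 0.327
finger_force: 0.0
```

```bash
python3 -m creep '[{"dp":[0,0,0],"roll":0,"grip":0.015},{"dp":[0,0,0],"roll":0,"grip":0.015},{"dp":[0,0,0],"roll":0,"grip":0.015}]' 20
python3 -m creep '[{"dp":[0,0,-0.02],"roll":0,"grip":0.015},{"dp":[0,0,-0.03],"roll":0,"grip":0.015},{"dp":[0,0,-0.04],"roll":0,"grip":0.015},{"dp":[0,0,-0.02],"roll":0,"grip":0.015},{"dp":[0,0,0],"roll":0,"grip":0.015}]' 20
```

```text
time: 4.67
position: [0.5781, -0.1453, 0.0773]
orientation: [0.0, 0.958, 0.287, 0.0]
force: [-0.5, -0.5, 3.4]
opening: 0.271
finger_force: 20.0
time: 5.08
position: [0.5793, -0.1457, 0.1916]
orientation: [0.003, 0.958, 0.287, 0.003]
force: [0.7, 0.4, -0.6]
opening: 0.266
finger_force: 20.0
```

```bash
python3 -m creep '[{"dp":[0.0122,-0.0272,-0.002],"roll":0,"grip":0.015},{"dp":[0.0122,-0.0272,-0.002],"roll":0,"grip":0.015},{"dp":[0.0122,-0.0272,-0.002],"roll":0,"grip":0.015},{"dp":[0.0122,-0.0272,0],"roll":0,"grip":0.015},{"dp":[0.0122,-0.0272,0],"roll":0,"grip":0.015},{"dp":[0.0122,-0.0272,0],"roll":0,"grip":0.015},{"dp":[0.0122,-0.0272,0],"roll":0,"grip":0.015},{"dp":[0.0122,-0.0272,0],"roll":0,"grip":0.015},{"dp":[0,0,0],"roll":6.98,"grip":0.015},{"dp":[0,0,0],"roll":6.98,"grip":0.015},{"dp":[0,0,0],"roll":6.98,"grip":0.015},{"dp":[0,0,0],"roll":6.98,"grip":0.015},{"dp":[0,0,0],"roll":6.98,"grip":0.015},{"dp":[0,0,0],"roll":0,"grip":0.015},{"dp":[0,0,0],"roll":0,"grip":0.015}]'
python3 - <<'E'
from h import *
c=cap('wrist','w3')
i=cv2.imread('pics/w3.png')[140:400,140:420];cv2.imwrite('pics/w3c.png',cv2.resize(i,None,fx=2.3,fy=2.3,interpolation=cv2.INTER_CUBIC))
E
```

```text
time: 6.33
position: [0.5395, 0.0903, 0.1917]
orientation: [-0.0, 1.0, -0.012, -0.001]
force: [-0.3, 0.5, -0.8]
opening: 0.266
finger_force: 20.0
```

View pics/w3c.png

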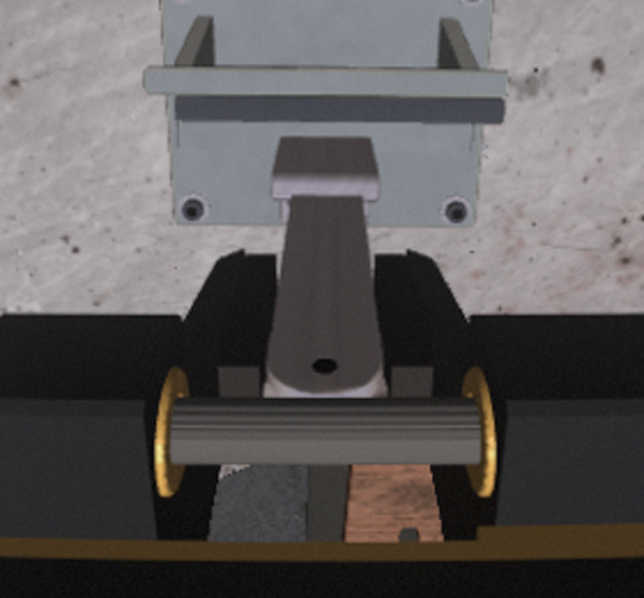

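```bash
python3 - <<'E'
from h import *
c=ld('w3'); o=lambda x,y,z:np.round(onz(c,140+x/2.3,140+y/2.3,z),4)
i=cv2.imread('pics/w3.png').astype(int)
for r in range(196,232,1): print(r,round((r+.5-140)*2.3),i[r,265:300].mean().round(0),end=' | ')
print()
print('foot +x edge',o(290,195,.1264),o(360,195,.1264))
print('keeper top',o(273,200,.081),o(379,200,.081),'chamtop',o(326,178,.081),'chambot',o(326,168,.077))
print('plate front',o(176,120,.0828),o(504,123,.0828),'back',o(176,96,.0812),o(507,99,.0812))
E
```

```text
196 130 139.0 | 197 132 139.0 | 198 135 138.0 | 199 137 102.0 | 200 139 71.0 | 201 141 65.0 | 202 144 65.0 | 203 146 66.0 | 204 148 65.0 | 205 151 65.0 | 206 153 66.0 | 207 155 65.0 | 208 158 65.0 | 209 160 65.0 | 210 162 65.0 | 211 164 65.0 | 212 167 65.0 | 213 169 65.0 | 214 171 65.0 | 215 174 75.0 | 216 176 91.0 | 217 178 107.0 | 218 181 124.0 | 219 183 141.0 | 220 185 152.0 | 221 187 154.0 | 222 190 154.0 | 223 192 154.0 | 224 194 136.0 | 225 197 93.0 | 226 199 71.0 | 227 201 68.0 | 228 204 69.0 | 229 206 71.0 | 230 208 71.0 | 231 210 71.0 | 
foot +x edge [0.5405 0.1031 0.1264] [0.54   0.0795 0.1264]
keeper top [0.5213 0.113  0.081 ] [0.5202 0.0695 0.081 ] chamtop [0.5303 0.0911 0.081 ] chambot [0.5333 0.091  0.077 ]
plate front [0.5565 0.1494 0.0828] [0.5522 0.0204 0.0828] back [0.5658 0.1489 0.0812] [0.5615 0.0194 0.0812]
```

```bash
python3 -m creep '[{"dp":[0.001,0,0.02],"roll":0.3,"grip":0.015},{"dp":[0,0,0.02],"roll":0,"grip":0.015},{"dp":[0,0,0.02],"roll":0,"grip":0.015},{"dp":[0,0,0.02],"roll":0,"grip":0.015},{"dp":[0,0,0.015],"roll":0,"grip":0.015},{"dp":[0,0,0],"roll":0,"grip":0.015},{"dp":[0,0,0],"roll":0,"grip":0.015}]'
python3 -m creep '[{"dp":[0,0,0.002],"roll":0,"grip":0.015},{"dp":[0,0,0.002],"roll":0,"grip":0.015},{"dp":[0,0,0.001],"roll":0,"grip":0.015},{"dp":[0,0,0.001],"roll":0,"grip":0.015},{"dp":[0,0,0],"roll":0,"grip":0.015}]'
```

```text
time: 6.97
position: [0.5406, 0.0903, 0.0975]
orientation: [-0.0, 1.0, -0.016, -0.001]
force: [0.2, -0.1, -0.4]
opening: 0.263
finger_force: 20.0
time: 7.38
position: [0.5409, 0.0903, 0.092]
orientation: [-0.0, 1.0, -0.016, 0.0]
force: [-0.8, 0.9, -0.7]
opening: 0.268
finger_force: 20.0
```

```bash
python3 -m creep '[{"dp":[0,0,0.001],"roll":0,"grip":0.015},{"dp":[0,0,0.001],"roll":0,"grip":0.015},{"dp":[0,0,0.001],"roll":0,"grip":0.015},{"dp":[0,0,0],"roll":0,"grip":0.015}]'
python3 -m creep '[{"dp":[0,0,0.001],"roll":0,"grip":0.015},{"dp":[0,0,0.001],"roll":0,"grip":0.015},{"dp":[0,0,0],"roll":0,"grip":0.015}]'
```

```text
time: 7.72
position: [0.5408, 0.0903, 0.0886]
orientation: [0.0, 1.0, -0.016, -0.0]
force: [0.6, 0.7, -1.1]
opening: 0.269
finger_force: 20.0
time: 7.97
position: [0.5416, 0.0902, 0.0877]
orientation: [0.0, 1.0, -0.017, 0.001]
force: [-0.6, 0.2, 5.9]
opening: 0.266
finger_force: 20.0
```

```bash
python3 -m creep '[{"dp":[0.001,0,0],"roll":0,"grip":0.015},{"dp":[0.001,0,0],"roll":0,"grip":0.015},{"dp":[0.001,0,0],"roll":0,"grip":0.015},{"dp":[0,0,0],"roll":0,"grip":0.015}]'
python3 -m creep '[{"dp":[0.001,0,0],"roll":0,"grip":0.015},{"dp":[0.001,0,0],"roll":0,"grip":0.015},{"dp":[0,0,0],"roll":0,"grip":0.015}]'
```

```text
time: 8.3
position: [0.5443, 0.0901, 0.0875]
orientation: [0.0, 1.0, -0.016, 0.001]
force: [-1.6, -0.5, 5.2]
opening: 0.265
finger_force: 20.0
time: 8.55
position: [0.5462, 0.0901, 0.0873]
orientation: [0.0, 1.0, -0.016, 0.0]
force: [-2.7, -0.4, 7.3]
opening: 0.265
finger_force: 20.0
```

```bash
python3 -m creep '[{"dp":[0.001,0,0],"roll":0,"grip":0.015},{"dp":[0.001,0,0],"roll":0,"grip":0.015},{"dp":[0.001,0,0],"roll":0,"grip":0.015},{"dp":[0.001,0,0],"roll":0,"grip":0.015},{"dp":[0.001,0,0],"roll":0,"grip":0.015},{"dp":[0.001,0,0],"roll":0,"grip":0.015},{"dp":[0,0,0],"roll":0,"grip":0.015}]' 3
python3 -m creep '[{"dp":[0.001,0,0],"roll":0,"grip":0.015},{"dp":[0.001,0,0],"roll":0,"grip":0.015},{"dp":[0.001,0,0],"roll":0,"grip":0.015},{"dp":[0.001,0,0],"roll":0,"grip":0.015},{"dp":[0,0,0],"roll":0,"grip":0.015}]' 3
```

```text
time: 9.13
position: [0.5518, 0.09, 0.0865]
orientation: [-0.0, 1.0, -0.017, -0.0]
force: [-0.2, -0.6, -0.9]
opening: 0.272
finger_force: 3.0
time: 9.55
position: [0.5558, 0.0898, 0.0867]
orientation: [-0.0, 1.0, -0.016, -0.0]
force: [-1.1, 0.6, -1.1]
opening: 0.277
finger_force: 3.0
```

```bash
python3 -m creep '[{"dp":[0.001,0,0],"roll":0,"grip":0.015},{"dp":[0.001,0,0],"roll":0,"grip":0.015},{"dp":[0.001,0,0],"roll":0,"grip":0.015},{"dp":[0,0,0],"roll":0,"grip":0.015}]' 3
python3 -m creep '[{"dp":[0,0,0],"roll":0,"grip":0.05},{"dp":[0,0,0],"roll":0,"grip":0.05},{"dp":[0,0,0],"roll":0,"grip":0.05},{"dp":[0,0,0],"roll":0,"grip":0.05},{"dp":[0,0,0],"roll":0,"grip":0.05}]'
python3 - <<'E'
from h import *
c=cap('wrist','w4')
i=cv2.imread('pics/w4.png')[140:400,140:420];cv2.imwrite('pics/w4c.png',cv2.resize(i,None,fx=2.3,fy=2.3,interpolation=cv2.INTER_CUBIC))
E
```

```text
time: 9.88
position: [0.5587, 0.0897, 0.0867]
orientation: [-0.0, 1.0, -0.016, -0.0]
force: [-2.3, -0.1, -0.3]
opening: 0.268
finger_force: 3.0
time: 10.3
position: [0.559, 0.0897, 0.087]
orientation: [0.0, 1.0, -0.017, 0.0]
force: [0.2, 0.6, -0.0]
opening: 0.565
finger_force: 0.0
```

View pics/w4c.png

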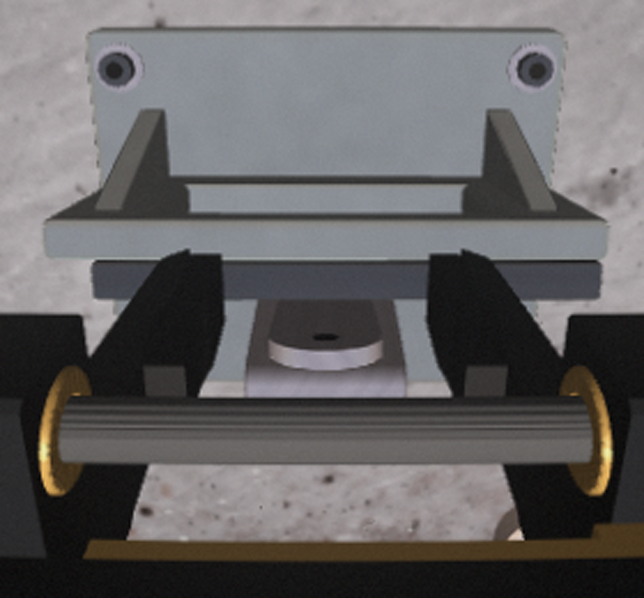

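```bash
python3 - <<'E'
from h import *
c=ld('w4'); o=lambda x,y,z:np.round(onz(c,140+x/2.3,140+y/2.3,z),4)
print(o(325,349,.1266),o(325,365,.126),'plate front',o(325,299,.0828))
E
```

```text
[0.5694 0.0904 0.1266] [0.5656 0.0905 0.126 ] plate front [0.5551 0.0908 0.0828]
```

The packer leans too far: its top is about 7 mm beyond flat, so the foot stayed near the keeper. I'll regrip it, take out the excess lean against the keeper, lift slightly and carry the foot to the plate.

```bash
python3 -m creep '[{"dp":[0,0,0],"roll":0,"grip":0.015},{"dp":[0,0,0],"roll":0,"grip":0.015},{"dp":[0,0,0],"roll":0,"grip":0.015},{"dp":[0,0,0],"roll":0,"grip":0.015},{"dp":[0,0,0],"roll":0,"grip":0.015},{"dp":[0,0,0],"roll":0,"grip":0.015}]' 8
python3 -m creep '[{"dp":[-0.002,0,0],"roll":0,"grip":0.015},{"dp":[-0.002,0,0],"roll":0,"grip":0.015},{"dp":[-0.002,0,0],"roll":0,"grip":0.015},{"dp":[-0.002,0,0],"roll":0,"grip":0.015},{"dp":[-0.002,0,0],"roll":0,"grip":0.015},{"dp":[0,0,0],"roll":0,"grip":0.015}]' 8
python3 - <<'E'
from h import *
c=cap('wrist','w5')
i=cv2.imread('pics/w5.png')[140:400,140:420];cv2.imwrite('pics/w5c.png',cv2.resize(i,None,fx=2.3,fy=2.3,interpolation=cv2.INTER_CUBIC))
E
```

```text
time: 10.85
position: [0.5589, 0.0897, 0.0868]
orientation: [-0.0, 1.0, -0.016, 0.0]
force: [0.3, 0.0, 0.4]
opening: 0.269
finger_force: 8.0
time: 11.35
position: [0.5496, 0.09, 0.0881]
orientation: [0.0, 1.0, -0.016, 0.002]
force: [2.4, 0.4, 6.2]
opening: 0.273
finger_force: 8.0
```

View pics/w5c.png

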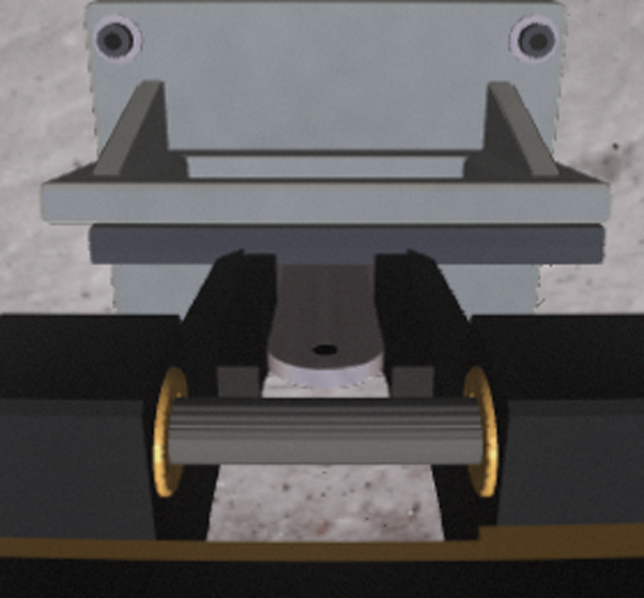

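```bash
python3 - <<'E'
from h import *
for n,y,z,tx in(('w3',386,.232,.5395),('w4',347,.127,.559),('w5',366,.128,.5496)):
    c=ld(n)
    print(n,onz(c,140+325/2.3,140+y/2.3,z)[0]-tx)
    i=cv2.imread('pics/%s.png'%n).astype(int)
    print([(round((r+.5-140)*2.3),int(i[r,276:287].mean())) for r in range(284,314)])
E
```

```text
w3 0.0028139800827732264
[(332, 62), (335, 61), (337, 62), (339, 61), (342, 62), (344, 62), (346, 62), (348, 62), (351, 61), (353, 61), (355, 62), (358, 61), (360, 32), (362, 19), (365, 15), (367, 14), (369, 18), (371, 28), (374, 50), (376, 61), (378, 62), (381, 61), (383, 62), (385, 64), (388, 66), (390, 73), (392, 90), (394, 126), (397, 130), (399, 30)]
w4 0.01111785485633987
[(332, 52), (335, 33), (337, 20), (339, 23), (342, 48), (344, 52), (346, 52), (348, 55), (351, 102), (353, 163), (355, 158), (358, 158), (360, 157), (362, 157), (365, 157), (367, 156), (369, 151), (371, 92), (374, 100), (376, 110), (378, 120), (381, 130), (383, 140), (385, 148), (388, 155), (390, 154), (392, 154), (394, 154), (397, 132), (399, 34)]
w5 0.006773140954593804
[(332, 55), (335, 55), (337, 55), (339, 55), (342, 55), (344, 55), (346, 27), (348, 18), (351, 16), (353, 22), (355, 45), (358, 55), (360, 55), (362, 56), (365, 57), (367, 63), (369, 100), (371, 159), (374, 159), (376, 158), (378, 158), (381, 158), (383, 157), (385, 158), (388, 159), (390, 158), (392, 158), (394, 159), (397, 136), (399, 34)]
```

```bash
python3 -m creep '[{"dp":[-0.001,0,0],"roll":0,"grip":0.015},{"dp":[-0.0015,0,0],"roll":0,"grip":0.015},{"dp":[0,0,0],"roll":0,"grip":0.015},{"dp":[0,0,-0.0015],"roll":0,"grip":0.015},{"dp":[0,0,-0.0015],"roll":0,"grip":0.015},{"dp":[0,0,0],"roll":0,"grip":0.015}]' 20
python3 - <<'E'
from h import *
c=cap('wrist','w6'); i=cv2.imread('pics/w6.png').astype(int)
print([(round((r+.5-140)*2.3),int(i[r,276:287].mean())) for r in range(295,312)])
t=env.get_state()['position'][0]
for y in(369,372,375,378): print(y,onz(c,140+325/2.3,140+y/2.3,.131)[0]-t)
E
```

```text
time: 11.9
position: [0.5463, 0.0901, 0.0898]
orientation: [0.0, 1.0, -0.017, -0.0]
force: [1.9, 0.1, 0.5]
opening: 0.267
finger_force: 20.0
[(358, 22), (360, 42), (362, 57), (365, 57), (367, 57), (369, 58), (371, 60), (374, 72), (376, 117), (378, 161), (381, 160), (383, 159), (385, 159), (388, 158), (390, 158), (392, 154), (394, 148)]
369 0.007097418164617175
372 0.00644806659089836
375 0.005796336550824899
378 0.005142210965663696
```

```bash
python3 -m creep '[{"dp":[0.002,0,0],"roll":0,"grip":0.015},{"dp":[0.002,0,0],"roll":0,"grip":0.015},{"dp":[0.002,0,0],"roll":0,"grip":0.015},{"dp":[0,0,0],"roll":0,"grip":0.015}]' 20
python3 -m creep '[{"dp":[0.001,0,0],"roll":0,"grip":0.015},{"dp":[0.001,0,0],"roll":0,"grip":0.015},{"dp":[0,0,0],"roll":0,"grip":0.015}]' 20
python3 -m creep '[{"dp":[0.001,0,0],"roll":0,"grip":0.015},{"dp":[0.001,0,0],"roll":0,"grip":0.015},{"dp":[0,0,0],"roll":0,"grip":0.015}]' 20
```

```text
time: 12.28
position: [0.5524, 0.0899, 0.0895]
orientation: [-0.0, 1.0, -0.017, -0.0]
force: [0.0, -0.3, -0.2]
opening: 0.268
finger_force: 20.0
time: 12.53
position: [0.5545, 0.0898, 0.0898]
orientation: [-0.0, 1.0, -0.016, -0.0]
force: [-1.0, 0.5, -0.7]
opening: 0.264
finger_force: 20.0
time: 12.78
position: [0.5565, 0.0897, 0.0898]
orientation: [0.0, 1.0, -0.017, 0.0]
force: [-0.5, -0.1, -1.1]
opening: 0.269
finger_force: 20.0
```

```bash
python3 -m creep '[{"dp":[0.001,0,0],"roll":0,"grip":0.015},{"dp":[0.0005,0,0],"roll":0,"grip":0.015},{"dp":[0,0,0],"roll":0,"grip":0.015}]' 20
python3 -m creep '[{"dp":[0.001,0,0],"roll":0,"grip":0.015},{"dp":[0.0005,0,0],"roll":0,"grip":0.015},{"dp":[0,0,0],"roll":0,"grip":0.015}]' 20
```

```text
time: 13.03
position: [0.5575, 0.0898, 0.0898]
orientation: [-0.0, 1.0, -0.016, -0.001]
force: [-2.0, -0.8, 0.6]
opening: 0.267
finger_force: 20.0
time: 13.28
position: [0.5582, 0.0897, 0.0897]
orientation: [0.0, 1.0, -0.016, -0.002]
force: [-8.6, -0.0, 4.5]
opening: 0.264
finger_force: 20.0
```

```bash
python3 -m creep '[{"dp":[-0.0008,0,0.001],"roll":0,"grip":0.015},{"dp":[-0.0002,0,0.001],"roll":0,"grip":0.015},{"dp":[0,0,0.001],"roll":0,"grip":0.015},{"dp":[0,0,0],"roll":0,"grip":0.015}]' 20
python3 -m creep '[{"dp":[-0.0002,0,0.001],"roll":0,"grip":0.015},{"dp":[-0.0002,0,0.001],"roll":0,"grip":0.015},{"dp":[0,0,0],"roll":0,"grip":0.015}]' 20
```

```text
time: 13.62
position: [0.5574, 0.0899, 0.0868]
orientation: [-0.0, 1.0, -0.016, -0.001]
force: [-7.8, -0.3, 3.3]
opening: 0.265
finger_force: 20.0
time: 13.87
position: [0.5578, 0.0899, 0.0865]
orientation: [0.0, 1.0, -0.016, -0.0]
force: [-9.6, -0.4, 16.0]
opening: 0.268
finger_force: 20.0
```

```bash
python3 -m creep '[{"dp":[0,0,0],"roll":0,"grip":0.05},{"dp":[0,0,0],"roll":0,"grip":0.05},{"dp":[0,0,0],"roll":0,"grip":0.05},{"dp":[0,0,0],"roll":0,"grip":0.05},{"dp":[0,0,0],"roll":0,"grip":0.05}]'
python3 - <<'E'
from h import *
c=cap('wrist','w7'); i=cv2.imread('pics/w7.png').astype(int)
print([(r,int(i[r,276:287].mean())) for r in range(240,314)])
o=lambda v,z:onz(c,281,v+.5,z)[0].round(4)
for v in(292,296,300,304): print(v,o(v,.1266))
E
```

```text
time: 14.28
position: [0.558, 0.0897, 0.0846]
orientation: [-0.0, 1.0, -0.017, -0.0]
force: [0.0, 0.3, -0.3]
opening: 0.569
finger_force: 0.0
[(240, 142), (241, 142), (242, 142), (243, 142), (244, 143), (245, 143), (246, 143), (247, 142), (248, 143), (249, 143), (250, 142), (251, 141), (252, 141), (253, 74), (254, 44), (255, 65), (256, 72), (257, 73), (258, 72), (259, 72), (260, 72), (261, 72), (262, 72), (263, 73), (264, 73), (265, 73), (266, 74), (267, 75), (268, 75), (269, 75), (270, 75), (271, 59), (272, 55), (273, 56), (274, 56), (275, 56), (276, 55), (277, 56), (278, 55), (279, 55), (280, 56), (281, 56), (282, 56), (283, 55), (284, 55), (285, 56), (286, 55), (287, 55), (288, 55), (289, 56), (290, 56), (291, 56), (292, 56), (293, 43), (294, 23), (295, 19), (296, 21), (297, 34), (298, 56), (299, 55), (300, 57), (301, 56), (302, 58), (303, 76), (304, 131), (305, 158), (306, 159), (307, 158), (308, 158), (309, 158), (310, 158), (311, 154), (312, 120), (313, 35)]
292 0.5696
296 0.5677
300 0.5657
304 0.5637
```

```bash
python3 -m creep '[{"dp":[0,0,-0.025],"roll":0,"grip":0.06},{"dp":[0,0,-0.035],"roll":0,"grip":0.06},{"dp":[0,0,-0.035],"roll":0,"grip":0.06},{"dp":[0,0,-0.025],"roll":0,"grip":0.06},{"dp":[0,0.0282,0],"roll":0,"grip":0.06},{"dp":[0,0.0282,0],"roll":0,"grip":0.06},{"dp":[0,0.0282,0],"roll":0,"grip":0.06},{"dp":[0,0.0282,0],"roll":0,"grip":0.06},{"dp":[0,0.0282,0],"roll":0,"grip":0.06},{"dp":[0,0.0282,0],"roll":0,"grip":0.06},{"dp":[0,0.0282,0],"roll":0,"grip":0.06},{"dp":[0,0.0282,0],"roll":0,"grip":0.06},{"dp":[0,0.0282,0],"roll":0,"grip":0.06},{"dp":[0,0,0],"roll":-7.04,"grip":0.06},{"dp":[0,0,0],"roll":-7.04,"grip":0.06},{"dp":[0,0,0],"roll":-7.04,"grip":0.06},{"dp":[0,0,0],"roll":-7.04,"grip":0.06},{"dp":[0,0,0],"roll":-7.04,"grip":0.06},{"dp":[0,0,0],"roll":0,"grip":0.06},{"dp":[0,0,0],"roll":0,"grip":0.06}]'
```

```text
time: 16.0
position: [0.5496, -0.1639, 0.2047]
orientation: [-0.0, 0.959, 0.285, -0.0]
force: [-0.2, 0.1, -0.1]
opening: 0.681
finger_force: 0.0
```

```bash
python3 -m creep '[{"dp":[0,0,0.03],"roll":0,"grip":0.06},{"dp":[0,0,0.03],"roll":0,"grip":0.06},{"dp":[0,0,0.03],"roll":0,"grip":0.06},{"dp":[0,0,0.025],"roll":0,"grip":0.06},{"dp":[0,0,0.0125],"roll":0,"grip":0.06},{"dp":[0,0,0],"roll":0,"grip":0.06},{"dp":[0,0,0],"roll":0,"grip":0.015},{"dp":[0,0,0],"roll":0,"grip":0.015},{"dp":[0,0,0],"roll":0,"grip":0.015},{"dp":[0,0,0],"roll":0,"grip":0.015},{"dp":[0,0,0],"roll":0,"grip":0.015},{"dp":[0,0,0],"roll":0,"grip":0.015},{"dp":[0,0,0],"roll":0,"grip":0.015},{"dp":[0,0,0],"roll":0,"grip":0.015}]' 20
python3 -m creep '[{"dp":[0,0,-0.02],"roll":0,"grip":0.015},{"dp":[0,0,-0.03],"roll":0,"grip":0.015},{"dp":[0,0,-0.04],"roll":0,"grip":0.015},{"dp":[0,0,-0.03],"roll":0,"grip":0.015},{"dp":[0,0,0],"roll":0,"grip":0.015}]' 20
```

```text
time: 17.17
position: [0.5499, -0.1641, 0.0778]
orientation: [0.0, 0.958, 0.287, 0.0]
force: [-0.9, 0.4, 3.5]
opening: 0.265
finger_force: 20.0
time: 17.58
position: [0.5515, -0.1648, 0.2035]
orientation: [0.004, 0.958, 0.287, 0.004]
force: [0.4, 0.4, -0.5]
opening: 0.264
finger_force: 20.0
```

```bash
python3 -m creep '[{"dp":[0.0143,-0.0244,0],"roll":0,"grip":0.015},{"dp":[0.0143,-0.0244,0],"roll":0,"grip":0.015},{"dp":[0.0143,-0.0244,0],"roll":0,"grip":0.015},{"dp":[0.0143,-0.0244,0],"roll":0,"grip":0.015},{"dp":[0.0143,-0.0244,0],"roll":0,"grip":0.015},{"dp":[0.0143,-0.0244,0],"roll":0,"grip":0.015},{"dp":[0.0143,-0.0244,0],"roll":0,"grip":0.015},{"dp":[0.0143,-0.0244,0],"roll":0,"grip":0.015},{"dp":[0.0143,-0.0244,0],"roll":0,"grip":0.015},{"dp":[0,0,0],"roll":7.04,"grip":0.015},{"dp":[0,0,0],"roll":7.04,"grip":0.015},{"dp":[0,0,0],"roll":7.04,"grip":0.015},{"dp":[0,0,0],"roll":7.04,"grip":0.015},{"dp":[0,0,0],"roll":7.04,"grip":0.015},{"dp":[0,0,0],"roll":0,"grip":0.015},{"dp":[0,0,0],"roll":0,"grip":0.015}]' 20
python3 - <<'E'
from h import *
c=cap('wrist','w8')
i=cv2.imread('pics/w8.png')[140:400,140:420];cv2.imwrite('pics/w8c.png',cv2.resize(i,None,fx=2.3,fy=2.3,interpolation=cv2.INTER_CUBIC))
E
```

```text
time: 18.92
position: [0.5363, 0.0903, 0.1967]
orientation: [-0.0, 1.0, -0.015, -0.001]
force: [-0.6, 0.5, -0.5]
opening: 0.27
finger_force: 20.0
```

View pics/w8c.png

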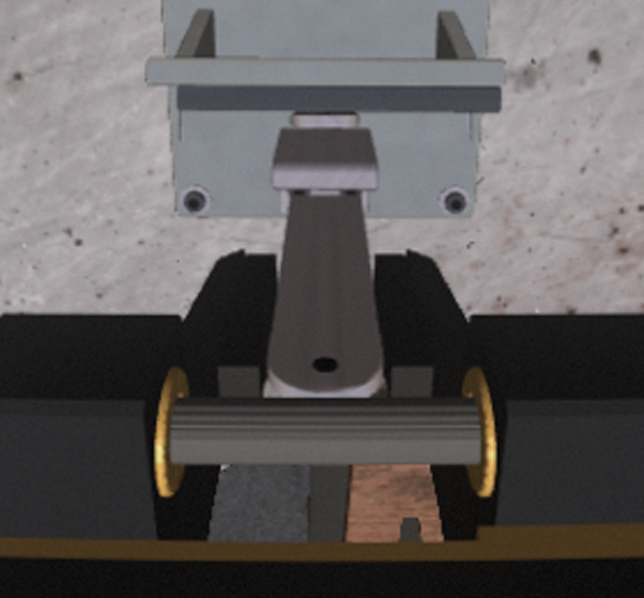

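```bash
python3 -m creep '[{"dp":[0.0005,0,0.02],"roll":0.2,"grip":0.015},{"dp":[0,0,0.02],"roll":0,"grip":0.015},{"dp":[0,0,0.015],"roll":0,"grip":0.015},{"dp":[0,0,0.01],"roll":0,"grip":0.015},{"dp":[0,0,0.01],"roll":0,"grip":0.015},{"dp":[0,0,0],"roll":0,"grip":0.015}]' 20
python3 -m creep '[{"dp":[0,0,0.006],"roll":0,"grip":0.015},{"dp":[0,0,0.006],"roll":0,"grip":0.015},{"dp":[0,0,0.006],"roll":0,"grip":0.015},{"dp":[0,0,0.006],"roll":0,"grip":0.015},{"dp":[0,0,0],"roll":0,"grip":0.015}]' 20
```

```text
time: 19.47
position: [0.5364, 0.0902, 0.1207]
orientation: [-0.0, 1.0, -0.018, -0.001]
force: [-0.5, 0.3, -0.5]
opening: 0.268
finger_force: 20.0
time: 19.88
position: [0.5365, 0.0903, 0.0972]
orientation: [-0.0, 1.0, -0.018, -0.001]
force: [0.0, -0.1, -1.2]
opening: 0.266
finger_force: 20.0
```

```bash
python3 -m creep '[{"dp":[0,0,0.003],"roll":0,"grip":0.015},{"dp":[0,0,0.003],"roll":0,"grip":0.015},{"dp":[0,0,0],"roll":0,"grip":0.015}]' 20
python3 -m creep '[{"dp":[0.001,0,0],"roll":0,"grip":0.015},{"dp":[0.001,0,0],"roll":0,"grip":0.015},{"dp":[0.001,0,0],"roll":0,"grip":0.015},{"dp":[0.001,0,0],"roll":0,"grip":0.015},{"dp":[0,0,0],"roll":0,"grip":0.015}]' 10
```

```text
time: 20.13
position: [0.5369, 0.0902, 0.0919]
orientation: [-0.0, 1.0, -0.018, -0.0]
force: [0.1, 0.5, -1.4]
opening: 0.268
finger_force: 20.0
time: 20.55
position: [0.5412, 0.0901, 0.0924]
orientation: [-0.0, 1.0, -0.018, -0.0]
force: [-0.9, -0.0, -0.0]
opening: 0.268
finger_force: 10.0
```

```bash
python3 -m creep '[{"dp":[0.0015,0,0],"roll":0,"grip":0.015},{"dp":[0.0015,0,0],"roll":0,"grip":0.015},{"dp":[0.0015,0,0],"roll":0,"grip":0.015},{"dp":[0.0015,0,0],"roll":0,"grip":0.015},{"dp":[0.001,0,0],"roll":0,"grip":0.015},{"dp":[0,0,0],"roll":0,"grip":0.015}]' 6
python3 -m creep '[{"dp":[0.001,0,0],"roll":0,"grip":0.015},{"dp":[0.001,0,0],"roll":0,"grip":0.015},{"dp":[0.001,0,0],"roll":0,"grip":0.015},{"dp":[0.001,0,0],"roll":0,"grip":0.015},{"dp":[0,0,0],"roll":0,"grip":0.015}]' 6
```

```text
time: 21.05
position: [0.5479, 0.0899, 0.0921]
orientation: [-0.0, 1.0, -0.018, -0.0]
force: [-3.1, 0.3, -0.5]
opening: 0.271
finger_force: 6.0
time: 21.47
position: [0.552, 0.0898, 0.0921]
orientation: [-0.0, 1.0, -0.018, -0.0]
force: [-3.6, 0.3, -2.5]
opening: 0.277
finger_force: 6.0
```

```bash
python3 -m creep '[{"dp":[0.001,0,0],"roll":0,"grip":0.015},{"dp":[0.001,0,0],"roll":0,"grip":0.015},{"dp":[0,0,0],"roll":0,"grip":0.015}]' 6
python3 - <<'E'
from h import *
c=cap('wrist','w9'); i=cv2.imread('pics/w9.png').astype(int)
print([(r,int(i[r,276:287].mean())) for r in range(250,314)])
t=env.get_state()['position'];o=lambda v,z:onz(c,281,v+.5,z)[0].round(4)
for v in(296,300,304,308): print(v,o(v,t[2]+.0407)-t[0])
E
```

```text
time: 21.72
position: [0.5542, 0.0897, 0.0923]
orientation: [-0.0, 1.0, -0.018, 0.0]
force: [-3.2, 0.1, -2.2]
opening: 0.272
finger_force: 6.0
[(250, 71), (251, 73), (252, 72), (253, 74), (254, 72), (255, 74), (256, 74), (257, 73), (258, 65), (259, 54), (260, 53), (261, 52), (262, 53), (263, 53), (264, 52), (265, 53), (266, 51), (267, 52), (268, 52), (269, 54), (270, 53), (271, 52), (272, 52), (273, 35), (274, 21), (275, 23), (276, 48), (277, 52), (278, 53), (279, 54), (280, 117), (281, 154), (282, 157), (283, 157), (284, 156), (285, 156), (286, 156), (287, 156), (288, 103), (289, 54), (290, 53), (291, 54), (292, 62), (293, 137), (294, 157), (295, 157), (296, 157), (297, 157), (298, 156), (299, 156), (300, 154), (301, 143), (302, 155), (303, 154), (304, 147), (305, 127), (306, 154), (307, 151), (308, 154), (309, 155), (310, 157), (311, 157), (312, 134), (313, 34)]
296 0.008836706175928133
300 0.006836706175928242
304 0.00483670617592824
308 0.0027367061759281386
```

```bash
python3 - <<'E'
from h import *
c=ld('w9');o=lambda v,z:onz(c,281,v,z)[0].round(4)
print('p1 top +x,-x',o(280.2,.1266),o(288.2,.126),'p2 top',o(292.9,.131),o(301.2,.131),'plate front',o(258.2,.0828))
c=ld('w7');print('w7: p1',o(303.9,.1266),'plate',o(271,.0828))
c=ld('w4');print('w4: p1',o(292.6,.1266),'plate',o(140+299/2.3,.0828))
E
```

```text
p1 top +x,-x 0.567 0.5625 p2 top 0.5634 0.5592 plate front 0.5551
w7: p1 0.564 plate 0.5547
w4: p1 0.569 plate 0.5551
```

```bash
python3 -m creep '[{"dp":[-0.002,0,0],"roll":0,"grip":0.015},{"dp":[-0.002,0,0],"roll":0,"grip":0.015},{"dp":[-0.002,0,0],"roll":0,"grip":0.015},{"dp":[-0.002,0,0],"roll":0,"grip":0.015},{"dp":[-0.001,0,0],"roll":0,"grip":0.015},{"dp":[0,0,0],"roll":0,"grip":0.015}]' 8
python3 - <<'E'
from h import *
c=cap('wrist','w10'); i=cv2.imread('pics/w10.png').astype(int)
print([(r,int(i[r,276:287].mean())) for r in range(262,314)])
o=lambda v,z:onz(c,281,v,z)[0].round(4)
for v in range(270,312,3): print(v,o(v,.1266),o(v,.131))
E
```

```text
time: 22.27
position: [0.5457, 0.0898, 0.0933]
orientation: [0.0, 1.0, -0.018, 0.001]
force: [1.0, -0.6, 4.8]
opening: 0.269
finger_force: 8.0
[(262, 56), (263, 56), (264, 56), (265, 57), (266, 56), (267, 56), (268, 56), (269, 55), (270, 56), (271, 56), (272, 56), (273, 56), (274, 57), (275, 57), (276, 39), (277, 23), (278, 18), (279, 21), (280, 44), (281, 56), (282, 56), (283, 57), (284, 58), (285, 66), (286, 127), (287, 157), (288, 158), (289, 158), (290, 158), (291, 157), (292, 157), (293, 168), (294, 57), (295, 57), (296, 57), (297, 58), (298, 59), (299, 69), (300, 112), (301, 161), (302, 159), (303, 158), (304, 158), (305, 157), (306, 157), (307, 155), (308, 154), (309, 160), (310, 158), (311, 157), (312, 134), (313, 33)]
270 0.5629 0.5653
273 0.5614 0.5639
276 0.5599 0.5625
279 0.5584 0.561
282 0.5569 0.5596
285 0.5553 0.5581
288 0.5538 0.5566
291 0.5523 0.5551
294 0.5507 0.5536
297 0.5491 0.5521
300 0.5475 0.5506
303 0.5459 0.5491
306 0.5443 0.5475
309 0.5427 0.5459
```

```bash
python3 -m creep '[{"dp":[0.0015,0,0],"roll":0,"grip":0.015},{"dp":[0.0015,0,0],"roll":0,"grip":0.015},{"dp":[0.0015,0,0],"roll":0,"grip":0.015},{"dp":[0.0015,0,0],"roll":0,"grip":0.015},{"dp":[0,0,0],"roll":0,"grip":0.015}]' 15
python3 -m creep '[{"dp":[0.001,0,0],"roll":0,"grip":0.015},{"dp":[0.0005,0,0],"roll":0,"grip":0.015},{"dp":[0,0,0],"roll":0,"grip":0.015}]' 15
python3 - <<'E'
from h import *
c=cap('wrist','w11'); i=cv2.imread('pics/w11.png').astype(int)
print([(r,int(i[r,276:287].mean())) for r in range(262,314)])
o=lambda v,z:onz(c,281,v,z)[0].round(4)
for v in range(270,312,3): print(v,o(v,.1266),o(v,.131))
E
```

```text
time: 22.73
position: [0.551, 0.0897, 0.0921]
orientation: [-0.0, 1.0, -0.018, -0.0]
force: [0.3, 0.2, 4.0]
opening: 0.275
finger_force: 15.0
time: 22.98
position: [0.5523, 0.0897, 0.0919]
orientation: [-0.0, 1.0, -0.018, -0.0]
force: [-1.4, -0.5, -0.5]
opening: 0.27
finger_force: 15.0
[(262, 54), (263, 54), (264, 54), (265, 53), (266, 53), (267, 54), (268, 53), (269, 55), (270, 54), (271, 53), (272, 53), (273, 54), (274, 37), (275, 21), (276, 19), (277, 36), (278, 51), (279, 54), (280, 54), (281, 55), (282, 111), (283, 155), (284, 157), (285, 157), (286, 156), (287, 157), (288, 156), (289, 156), (290, 103), (291, 55), (292, 55), (293, 55), (294, 59), (295, 91), (296, 158), (297, 157), (298, 157), (299, 157), (300, 157), (301, 156), (302, 156), (303, 161), (304, 145), (305, 152), (306, 153), (307, 154), (308, 156), (309, 157), (310, 158), (311, 158), (312, 134), (313, 35)]
270 0.5704 0.5729
273 0.5689 0.5715
276 0.5674 0.57
279 0.5659 0.5686
282 0.5644 0.5672
285 0.5629 0.5657
288 0.5614 0.5642
291 0.5599 0.5628
294 0.5583 0.5613
297 0.5568 0.5598
300 0.5552 0.5583
303 0.5536 0.5567
306 0.552 0.5552
309 0.5504 0.5537
```

```bash
python3 -m creep '[{"dp":[-0.0002,0,0.0015],"roll":0,"grip":0.015},{"dp":[-0.0002,0,0.0015],"roll":0,"grip":0.015},{"dp":[-0.0002,0,0.001],"roll":0,"grip":0.015},{"dp":[0,0,0],"roll":0,"grip":0.015}]' 8
python3 -m creep '[{"dp":[0,0,0.001],"roll":0,"grip":0.015},{"dp":[0,0,0.001],"roll":0,"grip":0.015},{"dp":[0,0,0],"roll":0,"grip":0.015}]' 8
```

```text
time: 23.37
position: [0.5524, 0.0897, 0.0887]
orientation: [0.0, 1.0, -0.018, 0.001]
force: [1.0, -0.3, 4.0]
opening: 0.268
finger_force: 8.0
time: 23.62
position: [0.5526, 0.0897, 0.0871]
orientation: [0.0, 1.0, -0.018, 0.001]
force: [-0.3, 0.2, 7.3]
opening: 0.269
finger_force: 8.0
```

```bash
python3 -m creep '[{"dp":[0,0,0.001],"roll":0,"grip":0.015},{"dp":[0,0,0],"roll":0,"grip":0.05},{"dp":[0,0,0],"roll":0,"grip":0.05},{"dp":[0,0,0],"roll":0,"grip":0.05},{"dp":[0,0,0],"roll":0,"grip":0.05},{"dp":[0,0,0],"roll":0,"grip":0.05}]' 8
python3 - <<'E'
from h import *
c=cap('wrist','w12'); i=cv2.imread('pics/w12.png').astype(int)
print([(r,int(i[r,276:287].mean())) for r in range(250,314)])
o=lambda v,z:onz(c,281,v,z)[0].round(4)
for v in range(255,314,5): print(v,o(v,.0828),o(v,.1266))
E
```

```text
time: 24.12
position: [0.5518, 0.0897, 0.0851]
orientation: [-0.0, 1.0, -0.018, -0.0]
force: [0.8, 0.4, 0.5]
opening: 0.565
finger_force: 0.0
[(250, 72), (251, 72), (252, 72), (253, 74), (254, 73), (255, 74), (256, 74), (257, 75), (258, 75), (259, 74), (260, 69), (261, 58), (262, 55), (263, 55), (264, 54), (265, 55), (266, 55), (267, 55), (268, 55), (269, 55), (270, 55), (271, 54), (272, 55), (273, 55), (274, 56), (275, 55), (276, 55), (277, 55), (278, 48), (279, 28), (280, 20), (281, 23), (282, 50), (283, 55), (284, 55), (285, 57), (286, 57), (287, 113), (288, 162), (289, 159), (290, 158), (291, 158), (292, 158), (293, 157), (294, 157), (295, 157), (296, 110), (297, 163), (298, 159), (299, 159), (300, 159), (301, 158), (302, 158), (303, 158), (304, 158), (305, 145), (306, 157), (307, 154), (308, 145), (309, 154), (310, 154), (311, 156), (312, 133), (313, 36)]
255 0.5585 0.5804
260 0.5553 0.5782
265 0.5521 0.576
270 0.5489 0.5737
275 0.5457 0.5714
280 0.5424 0.5691
285 0.539 0.5667
290 0.5356 0.5644
295 0.5322 0.5619
300 0.5287 0.5595
305 0.5252 0.557
310 0.5216 0.5545
```

```bash
python3 - <<'E'
from h import *
c=ld('t0')
for x,y in((725,325),(692,328),(742,294),(762,330),(708,356),(610,124),(642,185),(670,240)):
    p=onz(c,155+x/3.3333,150+y/3.3333,.132 if x>680 else .118)[:2]
    a=np.radians(33.3);d=p-np.array([.5781,-.1453]);print((x,y),np.round(p,4),'rack',np.round([d@[np.cos(a),np.sin(a)]+.068,d@[-np.sin(a),np.cos(a)]],4))
E
```

```text
(725, 325) [ 0.4745 -0.2119] rack [-0.0552  0.0013]
(692, 328) [ 0.4707 -0.1956] rack [-0.0494  0.0169]
(742, 294) [ 0.4912 -0.2189] rack [-0.045  -0.0138]
(762, 330) [ 0.4744 -0.2304] rack [-0.0654 -0.0142]
(708, 356) [ 0.4578 -0.2049] rack [-0.0653  0.0162]
(610, 124) [ 0.5741 -0.1446] rack [0.065  0.0028]
(642, 185) [ 0.5436 -0.1647] rack [0.0285 0.0027]
(670, 240) [ 0.5166 -0.1821] rack [-0.0036  0.003 ]
```

```bash
python3 -m creep '[{"dp":[0,0,-0.025],"roll":0,"grip":0.06},{"dp":[0,0,-0.035],"roll":0,"grip":0.06},{"dp":[0,0,-0.035],"roll":0,"grip":0.06},{"dp":[0,0,-0.03],"roll":0,"grip":0.06},{"dp":[-0.0064,0.0304,0],"roll":0,"grip":0.06},{"dp":[-0.0064,0.0304,0],"roll":0,"grip":0.06},{"dp":[-0.0064,0.0304,0],"roll":0,"grip":0.06},{"dp":[-0.0064,0.0304,0],"roll":0,"grip":0.06},{"dp":[-0.0064,0.0304,0],"roll":0,"grip":0.06},{"dp":[-0.0064,0.0304,0],"roll":0,"grip":0.06},{"dp":[-0.0064,0.0304,0],"roll":0,"grip":0.06},{"dp":[-0.0064,0.0304,0],"roll":0,"grip":0.06},{"dp":[-0.0064,0.0304,0],"roll":0,"grip":0.06},{"dp":[-0.0064,0.0304,0],"roll":0,"grip":0.06},{"dp":[0,0,0],"roll":-7.08,"grip":0.06},{"dp":[0,0,0],"roll":-7.08,"grip":0.06},{"dp":[0,0,0],"roll":-7.08,"grip":0.06},{"dp":[0,0,0],"roll":-7.08,"grip":0.06},{"dp":[0,0,0],"roll":-7.08,"grip":0.06},{"dp":[0,0,0],"roll":0,"grip":0.06}]'
python3 -m creep '[{"dp":[0,0,0],"roll":0,"grip":0.06}]'
python3 - <<'E'
from h import *
c=cap('wrist','w13'); i=cv2.imread('pics/w13.png')
t=env.get_state()['position']
# wedge top expected corners
a=np.radians(33.3);ux=np.array([np.cos(a),np.sin(a),0]);uy=np.array([-np.sin(a),np.cos(a),0])
g=np.array([.4769,-.2117,.132])
print(proj(c,np.array([g+11*.001*ux+15*.001*uy,g+.011*ux-.015*uy,g-.011*ux-.015*uy,g-.011*ux+.015*uy])).round(1))
for v in range(250,318,2): print(v,[int(x) for x in i[v,250:314:4].mean(1)])
E
```

```text
time: 25.83
position: [0.4768, -0.2117, 0.2102]
orientation: [-0.0, 0.957, 0.289, -0.0]
force: [0.0, -0.1, -0.2]
opening: 0.675
finger_force: 0.0
time: 25.92
position: [0.4769, -0.2117, 0.2103]
orientation: [-0.0, 0.959, 0.285, -0.0]
force: [0.1, 0.1, -1.0]
opening: 0.682
finger_force: 0.0
[[262.5 207.8]
 [299.7 207.7]
 [299.2 233. ]
 [263.1 233.1]]
250 [152, 158, 159, 147, 151, 65, 129, 130, 131, 128, 110, 32, 31, 30, 33, 29]
252 [151, 154, 159, 147, 159, 110, 132, 128, 131, 128, 78, 30, 33, 28, 31, 31]
254 [145, 152, 143, 140, 154, 145, 116, 130, 131, 128, 33, 29, 30, 32, 31, 30]
256 [150, 156, 152, 144, 153, 148, 132, 113, 130, 126, 30, 30, 30, 32, 30, 31]
258 [140, 160, 158, 146, 148, 139, 141, 126, 142, 52, 31, 31, 30, 32, 29, 28]
260 [147, 149, 145, 142, 143, 138, 140, 143, 146, 138, 34, 28, 31, 30, 28, 29]
262 [145, 152, 142, 134, 134, 141, 145, 140, 138, 145, 134, 34, 30, 31, 31, 28]
264 [146, 150, 140, 128, 137, 142, 139, 136, 134, 140, 143, 82, 104, 30, 29, 30]
266 [150, 147, 140, 132, 142, 142, 144, 141, 134, 139, 141, 105, 158, 133, 33, 32]
268 [143, 147, 144, 143, 136, 1
[... 1350 characters left out ...]
, 145, 104, 134, 184, 140, 133, 139, 136, 141, 143, 149]
302 [139, 129, 132, 146, 143, 142, 77, 148, 181, 140, 146, 155, 132, 142, 141, 145]
304 [141, 125, 138, 137, 147, 145, 93, 151, 154, 138, 145, 149, 139, 143, 137, 143]
306 [146, 138, 146, 144, 146, 135, 112, 158, 137, 131, 127, 134, 141, 140, 139, 141]
308 [149, 130, 144, 144, 130, 108, 127, 145, 142, 132, 135, 127, 131, 135, 147, 143]
310 [153, 151, 139, 136, 136, 78, 137, 142, 142, 143, 137, 134, 139, 133, 142, 145]
312 [121, 117, 126, 107, 108, 79, 125, 125, 110, 124, 125, 112, 119, 102, 108, 114]
314 [39, 36, 39, 38, 40, 39, 40, 39, 39, 40, 38, 39, 38, 39, 39, 39]
316 [47, 47, 47, 46, 47, 48, 47, 45, 47, 49, 50, 49, 48, 44, 48, 48]
```

```bash
python3 - <<'E'
import cv2
i=cv2.imread('pics/w13.png')
print([(v,int(i[v,270:292].mean())) for v in range(160,246,1)])
print([(u,int(i[214:228,u].mean())) for u in range(250,312)])
E
```

```text
[(160, 110), (161, 110), (162, 109), (163, 109), (164, 109), (165, 109), (166, 109), (167, 109), (168, 108), (169, 108), (170, 109), (171, 108), (172, 107), (173, 108), (174, 108), (175, 108), (176, 107), (177, 108), (178, 107), (179, 107), (180, 98), (181, 78), (182, 65), (183, 66), (184, 69), (185, 72), (186, 74), (187, 76), (188, 77), (189, 78), (190, 79), (191, 69), (192, 62), (193, 61), (194, 61), (195, 61), (196, 61), (197, 62), (198, 63), (199, 63), (200, 64), (201, 64), (202, 65), (203, 66), (204, 66), (205, 66), (206, 67), (207, 85), (208, 113), (209, 144), (210, 155), (211, 156), (212, 157), (213, 156), (214, 156), (215, 156), (216, 156), (217, 156), (218, 156), (219, 156), (220, 156), (221, 156), (222, 156), (223, 156), (224, 156), (225, 156), (226, 156), (227, 156), (228, 156), (229, 156), (230, 154), (231, 110), (232, 105), (233, 105), (234, 103), (235, 107), (236, 112), (237, 116), (238, 120), (239, 121), (240, 123), (241, 122), (242, 122), (243, 122), (244, 121), (245, 122)]
[(250, 146), (251, 142), (252, 137), (253, 135), (254, 135), (255, 137), (256, 140), (257, 141), (258, 141), (259, 143), (260, 144), (261, 143), (262, 130), (263, 135), (264, 155), (265, 155), (266, 156), (267, 156), (268, 155), (269, 156), (270, 156), (271, 156), (272, 156), (273, 156), (274, 157), (275, 158), (276, 157), (277, 157), (278, 157), (279, 157), (280, 157), (281, 157), (282, 156), (283, 156), (284, 155), (285, 155), (286, 154), (287, 154), (288, 154), (289, 154), (290, 155), (291, 155), (292, 155), (293, 155), (294, 156), (295, 156), (296, 157), (297, 156), (298, 144), (299, 134), (300, 140), (301, 145), (302, 147), (303, 149), (304, 151), (305, 152), (306, 153), (307, 155), (308, 154), (309, 153), (310, 152), (311, 153)]
```

```bash
python3 -m creep '[{"dp":[0.0005,0,0.03],"roll":0,"grip":0.06},{"dp":[0,0,0.03],"roll":0,"grip":0.06},{"dp":[0,0,0.025],"roll":0,"grip":0.06},{"dp":[0,0,0.017],"roll":0,"grip":0.06},{"dp":[0,0,0.009],"roll":0,"grip":0.06},{"dp":[0,0,0],"roll":0,"grip":0.06},{"dp":[0,0,0],"roll":0,"grip":0.02},{"dp":[0,0,0],"roll":0,"grip":0.02},{"dp":[0,0,0],"roll":0,"grip":0.02},{"dp":[0,0,0],"roll":0,"grip":0.02},{"dp":[0,0,0],"roll":0,"grip":0.02},{"dp":[0,0,0],"roll":0,"grip":0.02},{"dp":[0,0,0],"roll":0,"grip":0.02}]' 50
python3 -m creep '[{"dp":[0,0,-0.02],"roll":0,"grip":0.02},{"dp":[0,0,-0.03],"roll":0,"grip":0.02},{"dp":[0,0,-0.04],"roll":0,"grip":0.02},{"dp":[0,0,-0.02],"roll":0,"grip":0.02},{"dp":[0,0,0],"roll":0,"grip":0.02}]' 50
```

```text
time: 27.05
position: [0.4776, -0.2116, 0.0999]
orientation: [0.0, 0.958, 0.287, 0.0]
force: [-0.5, 0.3, 5.8]
opening: 0.339
finger_force: 50.0
time: 27.47
position: [0.4785, -0.2123, 0.2132]
orientation: [0.003, 0.958, 0.287, 0.002]
force: [0.3, 0.2, -3.0]
opening: 0.334
finger_force: 50.0
```

```bash
python3 -m creep '[{"dp":[0.0203,-0.0195,-0.002],"roll":0,"grip":0.02},{"dp":[0.0203,-0.0195,-0.002],"roll":0,"grip":0.02},{"dp":[0.0203,-0.0195,-0.002],"roll":0,"grip":0.02},{"dp":[0.0203,-0.0195,-0.002],"roll":0,"grip":0.02},{"dp":[0.0203,-0.0195,-0.002],"roll":0,"grip":0.02},{"dp":[0.0203,-0.0195,-0.002],"roll":0,"grip":0.02},{"dp":[0.0203,-0.0195,-0.002],"roll":0,"grip":0.02},{"dp":[0.0203,-0.0195,-0.002],"roll":0,"grip":0.02},{"dp":[0.0203,-0.0195,-0.002],"roll":0,"grip":0.02},{"dp":[0.0203,-0.0195,-0.002],"roll":0,"grip":0.02},{"dp":[0.0203,-0.0195,0],"roll":0,"grip":0.02},{"dp":[0,0,0],"roll":7.06,"grip":0.02},{"dp":[0,0,0],"roll":7.06,"grip":0.02},{"dp":[0,0,0],"roll":7.06,"grip":0.02},{"dp":[0,0,0],"roll":7.06,"grip":0.02},{"dp":[0,0,0],"roll":7.06,"grip":0.02},{"dp":[0,0,0],"roll":0,"grip":0.02},{"dp":[0,0,0],"roll":0,"grip":0.02}]' 50
python3 - <<'E'
from h import *
c=cap('wrist','w14'); i=cv2.imread('pics/w14.png')
t=env.get_state()['position'];print(t)
for u0,u1 in((265,275),(278,284),(288,298)): print(u0,[(v,int(i[v,u0:u1].mean())) for v in range(190,262,1)])
zt=t[2]-.0879
print('expected tip +x edge px',proj(c,np.array([[t[0]-.007+.004,t[1],zt]])), 'keeper chamtop/back', proj(c,np.array([[.5278,.0903,.081],[.5325,.0903,.077]])))
print('p2top',proj(c,np.array([[.557,.09,.126]])))
E
```

```text
time: 28.97
position: [0.5456, 0.0904, 0.2276]
orientation: [-0.0, 1.0, -0.016, -0.001]
force: [0.2, -0.5, -3.8]
opening: 0.339
finger_force: 50.0
[0.54575016 0.09038889 0.22795124]
265 [(190, 123), (191, 135), (192, 133), (193, 134), (194, 121), (195, 128), (196, 116), (197, 105), (198, 99), (199, 78), (200, 66), (201, 66), (202, 66), (203, 67), (204, 67), (205, 66), (206, 67), (207, 67), (208, 66), (209, 72), (210, 88), (211, 107), (212, 127), (213, 147), (214, 156), (215, 157), (216, 157), (217, 157), (218, 157), (219, 138), (220, 90), (221, 62), (222, 58), (223, 58), (224, 58), (225, 58), (226, 58), (227, 58), (228, 58), (229, 58), (230, 58), (231, 58), (232, 58), (233, 58), (234, 57), (235, 57), (236, 57), (237, 56), (238, 57), (239, 57), (240, 57), (241, 57), (242, 57), (243, 58), (244, 57), (245, 57), (246, 58), (247, 57), (248, 58), (249, 58), (250, 57), (251, 58), (252, 58), (253, 58), (254, 59), (255, 60), (256, 60), (257, 60), (258, 61), (259, 60), (260, 60), (261, 60)]
278 [(190, 141), (191, 159), (192, 156), (193, 155), (194, 112), (195, 140), (196, 157), (197, 156), (19
[... 996 characters left out ...]
14, 153), (215, 155), (216, 154), (217, 154), (218, 154), (219, 139), (220, 90), (221, 62), (222, 60), (223, 59), (224, 60), (225, 59), (226, 58), (227, 59), (228, 59), (229, 58), (230, 58), (231, 59), (232, 58), (233, 59), (234, 59), (235, 58), (236, 58), (237, 58), (238, 58), (239, 59), (240, 58), (241, 58), (242, 58), (243, 59), (244, 58), (245, 59), (246, 59), (247, 59), (248, 59), (249, 60), (250, 59), (251, 59), (252, 61), (253, 60), (254, 60), (255, 61), (256, 61), (257, 61), (258, 61), (259, 61), (260, 61), (261, 61)]
expected tip +x edge px [[282.5228305  219.40017064]] keeper chamtop/back [[282.75781223 213.72323114]
 [282.60788204 208.35162095]]
p2top [[282.40934027 198.76837881]]
```

```bash
python3 -m creep '[{"dp":[0.0003,0,0.015],"roll":0,"grip":0.02},{"dp":[0,0,0.015],"roll":0,"grip":0.02},{"dp":[0,0,0.015],"roll":0,"grip":0.02},{"dp":[0,0,0.01],"roll":0,"grip":0.02},{"dp":[0,0,0],"roll":0,"grip":0.02}]' 50
python3 -m creep '[{"dp":[0,0,0.005],"roll":0,"grip":0.02},{"dp":[0,0,0.005],"roll":0,"grip":0.02},{"dp":[0,0,0.004],"roll":0,"grip":0.02},{"dp":[0,0,0],"roll":0,"grip":0.02}]' 50
```

```text
time: 29.43
position: [0.5454, 0.0904, 0.1719]
orientation: [-0.0, 1.0, -0.016, -0.002]
force: [-0.5, 0.6, -4.6]
opening: 0.336
finger_force: 50.0
time: 29.77
position: [0.5462, 0.0904, 0.1597]
orientation: [0.0, 1.0, -0.017, -0.0]
force: [-0.1, -0.9, -3.5]
opening: 0.337
finger_force: 50.0
```

```bash
python3 -m creep '[{"dp":[0,0,0.004],"roll":0,"grip":0.02},{"dp":[0,0,0.004],"roll":0,"grip":0.02},{"dp":[0,0,0],"roll":0,"grip":0.02}]' 50
python3 -m creep '[{"dp":[0,0,0.003],"roll":0,"grip":0.02},{"dp":[0,0,0.003],"roll":0,"grip":0.02},{"dp":[0,0,0],"roll":0,"grip":0.02}]' 50
```

```text
time: 30.02
position: [0.546, 0.0904, 0.1516]
orientation: [-0.0, 1.0, -0.017, -0.001]
force: [-0.8, 0.2, -4.4]
opening: 0.337
finger_force: 50.0
time: 30.27
position: [0.5458, 0.0904, 0.1457]
orientation: [-0.0, 1.0, -0.017, -0.001]
force: [-2.9, -0.5, -4.4]
opening: 0.335
finger_force: 50.0
```

```bash
python3 -m creep '[{"dp":[0,0,0.002],"roll":0,"grip":0.02},{"dp":[0,0,0.001],"roll":0,"grip":0.02},{"dp":[0,0,0],"roll":0,"grip":0.02}]' 50
python3 -m creep '[{"dp":[0,0,0.002],"roll":0,"grip":0.02},{"dp":[0,0,0.001],"roll":0,"grip":0.02},{"dp":[0,0,0],"roll":0,"grip":0.02}]' 50
```

```text
time: 30.52
position: [0.5462, 0.0904, 0.143]
orientation: [-0.0, 1.0, -0.017, -0.0]
force: [-1.1, 0.7, -4.9]
opening: 0.336
finger_force: 50.0
time: 30.77
position: [0.5461, 0.0904, 0.1401]
orientation: [-0.0, 1.0, -0.017, -0.0]
force: [-4.6, 0.4, -1.3]
opening: 0.337
finger_force: 50.0
```

```bash
python3 -m creep '[{"dp":[0,0,0.0015],"roll":0,"grip":0.02},{"dp":[0,0,0.0015],"roll":0,"grip":0.02},{"dp":[0,0,0],"roll":0,"grip":0.02}]' 50
python3 -m creep '[{"dp":[-0.0005,0,0.001],"roll":0,"grip":0.02},{"dp":[-0.0005,0,0.001],"roll":0,"grip":0.02},{"dp":[0,0,0],"roll":0,"grip":0.02}]' 50
```

```text
time: 31.02
position: [0.5458, 0.0905, 0.1371]
orientation: [-0.0, 1.0, -0.017, -0.001]
force: [-7.2, -0.1, -1.7]
opening: 0.336
finger_force: 50.0
time: 31.27
position: [0.5452, 0.0905, 0.1351]
orientation: [-0.0, 1.0, -0.017, -0.0]
force: [-5.2, -0.3, -1.7]
opening: 0.336
finger_force: 50.0
```

```bash
python3 -m creep '[{"dp":[-0.0005,0,0.001],"roll":0,"grip":0.02},{"dp":[-0.0005,0,0.001],"roll":0,"grip":0.02},{"dp":[0,0,0],"roll":0,"grip":0.02}]' 50
python3 -m creep '[{"dp":[-0.0003,0,0.001],"roll":0,"grip":0.02},{"dp":[0,0,0.001],"roll":0,"grip":0.02},{"dp":[0,0,0],"roll":0,"grip":0.02}]' 50
```

```text
time: 31.52
position: [0.5446, 0.0904, 0.1335]
orientation: [0.0, 1.0, -0.017, 0.0]
force: [-3.5, -0.0, 0.8]
opening: 0.334
finger_force: 50.0
time: 31.77
position: [0.5447, 0.0905, 0.133]
orientation: [0.0, 1.0, -0.017, 0.001]
force: [-7.2, 0.2, 12.8]
opening: 0.338
finger_force: 50.0
```

```bash
python3 -m creep '[{"dp":[-0.0005,0,0.0005],"roll":0,"grip":0.02},{"dp":[0,0,0],"roll":0,"grip":0.02}]' 50
python3 -m creep '[{"dp":[-0.0004,0,0.0005],"roll":0,"grip":0.02},{"dp":[0,0,0],"roll":0,"grip":0.02}]' 50
```

```text
time: 31.93
position: [0.5446, 0.0905, 0.1328]
orientation: [0.0, 1.0, -0.017, 0.002]
force: [-6.8, 1.4, 14.2]
opening: 0.338
finger_force: 50.0
time: 32.1
position: [0.5444, 0.0905, 0.1325]
orientation: [0.0, 1.0, -0.017, 0.002]
force: [-5.5, 0.1, 13.3]
opening: 0.336
finger_force: 50.0
```

```bash
python3 -m creep '[{"dp":[-0.0005,0,0.001],"roll":0,"grip":0.02},{"dp":[0,0,0],"roll":0,"grip":0.02}]' 50
python3 -m creep '[{"dp":[-0.0003,0,0.001],"roll":0,"grip":0.02},{"dp":[0,0,0],"roll":0,"grip":0.02}]' 50
```

```text
time: 32.27
position: [0.5443, 0.0905, 0.132]
orientation: [0.0, 1.0, -0.017, 0.003]
force: [-5.6, 0.1, 17.6]
opening: 0.333
finger_force: 50.0
time: 32.43
position: [0.5443, 0.0905, 0.1318]
orientation: [0.0, 1.0, -0.017, 0.003]
force: [-7.1, 0.1, 23.3]
opening: 0.337
finger_force: 50.0
```

```bash
python3 -m creep '[{"dp":[-0.0005,0,0.001],"roll":0,"grip":0.02},{"dp":[0,0,0],"roll":0,"grip":0.02},{"dp":[0,0,0],"roll":0,"grip":0.02}]' 50
python3 -m creep '[{"dp":[-0.0005,0,0.0005],"roll":0,"grip":0.02},{"dp":[0,0,0],"roll":0,"grip":0.02},{"dp":[0,0,0],"roll":0,"grip":0.02}]' 50
```

```text
time: 32.68
position: [0.5442, 0.0905, 0.1316]
orientation: [0.0, 1.0, -0.017, 0.004]
force: [-7.2, 0.9, 28.6]
opening: 0.337
finger_force: 50.0
time: 32.93
position: [0.544, 0.0905, 0.1313]
orientation: [0.0, 1.0, -0.017, 0.005]
force: [-7.4, 0.9, 28.1]
opening: 0.339
finger_force: 50.0
```

```bash
python3 - <<'E'
from h import *
s=env.get_state();print(s['torque'],s['qvel'].round(4))
c=cap('wrist','w15'); i=cv2.imread('pics/w15.png');t=s['position']
print([(v,int(i[v,276:287].mean())) for v in range(205,316)])
P=np.array([t+[-.007+.018,0,-.0879+.120],t+[-.007-.004,0,-.0879+.120],t+[-.007+.018,0,-.0879+.084]])
print('pred top+x, top-x, slope end',proj(c,P).round(1)[:,1])
print('packers flat +x,-x, p2 -x; plate front/back',proj(c,np.array([[.5639,.09,.1266],[.5598,.09,.126],[.5557,.09,.1267],[.5550,.13,.0828],[.565,.13,.0812]])).round(1)[:,1])
print([(v,int(i[v,238:246].mean())) for v in range(205,262)])
E
```

```text
[0.11579925 1.32623969 0.12806103] [ 0.0006  0.0004 -0.0007  0.0018  0.0008  0.0011]
[(205, 139), (206, 99), (207, 66), (208, 69), (209, 71), (210, 71), (211, 72), (212, 72), (213, 71), (214, 72), (215, 73), (216, 74), (217, 74), (218, 74), (219, 74), (220, 71), (221, 60), (222, 56), (223, 56), (224, 57), (225, 56), (226, 56), (227, 56), (228, 57), (229, 57), (230, 41), (231, 33), (232, 51), (233, 56), (234, 102), (235, 145), (236, 155), (237, 156), (238, 155), (239, 155), (240, 150), (241, 133), (242, 148), (243, 156), (244, 155), (245, 155), (246, 155), (247, 140), (248, 84), (249, 56), (250, 57), (251, 57), (252, 57), (253, 57), (254, 58), (255, 58), (256, 58), (257, 59), (258, 58), (259, 59), (260, 58), (261, 59), (262, 60), (263, 59), (264, 60), (265, 60), (266, 60), (267, 60), (268, 60), (269, 60), (270, 61), (271, 61), (272, 61), (273, 61), (274, 62), (275, 62), (276, 62), (277, 62), (278, 62), (279, 62), (280, 75), (281, 89), (282, 104), (283, 119), (284, 136), (285, 152), (286, 155), (287, 155), (288, 155), (289, 155), (290, 155), (291, 156), (292, 156), (293, 156), (294, 15
[... 336 characters left out ...]
ront/back [231.5 237.8 245.  222.3 208.2]
[(205, 139), (206, 100), (207, 65), (208, 68), (209, 72), (210, 71), (211, 72), (212, 72), (213, 73), (214, 73), (215, 72), (216, 73), (217, 74), (218, 75), (219, 75), (220, 75), (221, 123), (222, 139), (223, 138), (224, 138), (225, 138), (226, 138), (227, 138), (228, 138), (229, 138), (230, 139), (231, 138), (232, 138), (233, 137), (234, 138), (235, 139), (236, 139), (237, 138), (238, 139), (239, 138), (240, 138), (241, 138), (242, 138), (243, 137), (244, 137), (245, 137), (246, 137), (247, 137), (248, 116), (249, 101), (250, 60), (251, 30), (252, 25), (253, 24), (254, 23), (255, 25), (256, 23), (257, 23), (258, 24), (259, 24), (260, 23), (261, 23)]
```

```bash
python3 -m creep '[{"dp":[0,0,0],"roll":0,"grip":0.02},{"dp":[0,0,0],"roll":0,"grip":0.02},{"dp":[0,0,0],"roll":0,"grip":0.02},{"dp":[0,0,0],"roll":0,"grip":0.02}]' 50
python3 -c "
from bench import env
print(env.sign_off())"
```

```text
time: 33.32
position: [0.544, 0.0905, 0.1313]
orientation: [0.0, 1.0, -0.017, 0.005]
force: [-6.4, 0.2, 27.7]
opening: 0.338
finger_force: 50.0
the job is handed in; nothing more can be done
None
```

I handed the job in at 33 s: two packers stand in the slot, and the wedge is jammed with its tip about 43 mm over the bench and held down at about 28 N; sign-off gave no verdict, so I can't say whether it passed.

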